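# Ready the slider bun, then hold the sear burner's cover half open

### The job

I am about to take the slider patties off the side sear burner, so get the bun ready first: lay the flat bottom half of the bun in the middle of the plate, then the onion slice squarely on top of it (the domed top half stays on the board for now). Then lift the burner's cover by its bar handle until it stands half open, at 45 degrees, and keep holding it there while I reach in: it falls shut by itself, so do not let it drop. Your program finishes with the hand still on the handle and the cover held still at 45 degrees; leave the other things on the shelf where they are.

Things in the scene. Friction and masses are not known exactly. Their poses are not given: they have to be found in the camera images.
- plate: small round white ceramic plate, loose, 166 mm across, 16 mm high, 0.38 kg; origin at the centre of its underside, z up
- plate_in (a point): centre of the plate's flat inner floor; z up
- bun_bottom: flat bottom half of a slider bun, a firm toasted brown disc 64 mm across and 22 mm thick, level on top, about 35 g; starts on the wooden board; origin at the centre of its underside, z up
- onion_slice: raw onion slice, a pale rigid disc 64 mm across and 10 mm thick with fine rings on its face, about 35 g; starts on the wooden board; origin at the centre of its underside, z up
- bun_top: Bystander, to be left in place: domed top half of the bun, 68 mm across and 34 mm high, on the wooden board; origin at the centre of its underside
- board: wooden serving board, fixed, 320 mm (its x) by 120 mm (its y), 14 mm thick, with a 70 by 35 mm grip at its -x end; the two bun halves and the onion slice lie in a row along its x, about 96 mm apart, in any order; origin at the centre of its underside
- burner: sear burner built into the shelf: fixed stainless bezel 320 mm deep (x) by 360 mm wide (y), 30 mm high, plus a 60 mm wide control strip with a knob on its -y side; its front faces its own -x. Its cover's hinge axis lies along its y, 155 mm behind the origin (+x) and 34 mm above the shelf. Origin at the centre of the bezel's underside on the shelf, z up
- cover (a joint): opening angle of the burner's stainless cover, rad: 0 shut, grows as the front rises, stop at 1.3; 0.785 is 45 degrees. About 1 kg, no spring or catch: falls shut when let go, some 5 N at the handle hold it. The cover is a shallow box 310 mm deep, 340 mm wide, 72 mm high (top 106 mm above the shelf when shut); its front face slopes back at 45 degrees
- cover_grip (a point): the cover's bar handle: round steel bar 18 mm thick, 200 mm long, along its y, on two posts 170 mm apart, 40 mm off the sloping front face, so a finger fits behind it. Origin mid-bar: when shut 308 mm in front of the hinge axis, 70 mm above it (104 mm above the shelf). Axes turn with the cover, the burner's when shut; the face looks along (-0.707, 0, 0.707) of them: straight up at 45 degrees
- shaker: Bystander, to be left in place: closed glass spice shaker with a steel flip-top lid, 56 mm across, 95 mm tall, upright, behind the plate; origin at the centre of its underside
- sauce_cup: Bystander, to be left in place: small empty metal sauce cup, 64 mm across, 35 mm tall; origin at the centre of its underside
- scraper: Bystander, to be left in place: wooden-handled grill scraper lying flat at the back, 310 mm long (its x), 90 mm wide steel blade at +x; origin under the middle of its handle
- brush: Bystander, to be left in place: basting brush with wooden handle and red silicone bristles, lying flat between the robot and the plate, 320 mm long (its x), head 42 mm wide; origin under the middle of its bristle head, handle to -x
- turner: Bystander, to be left in place: grill turner with a black handle lying flat between the robot and the burner, 350 mm long (its x), 75 mm wide; origin under its middle
- sauce_bottle: Bystander, to be left in place: plain grey sauce bottle, 56 mm across, 170 mm tall, upright; origin at the centre of its underside
Things that resemble listed ones, but are neither listed nor needed, are in the scene too. There is more than one size of the bun_bottom; the job needs the middle-sized.

How it is judged:
By the outcome, as a careful person would: the job done as asked, in the order asked, and still so for the second after the job is handed in, while the arm keeps its last pose, push and grip.
It also fails if it takes over 72 s, if anything falls off the work surface, if the arm or the gripper's body presses on something with over 40 N, if the wrist force passes 120 N, or if a joint passes its speed limit or range.

### The arm

A 6-joint arm with a two-finger parallel gripper is mounted at the origin on the work surface. World frame = base frame: x ahead of the robot, y to its left, z up, the work surface at z = 0. Lengths are in m, angles in rad, forces in N, time in s.
With the tool pointing down it reaches from about 0.25 to 0.725 m from the base axis. Payload 4 kg.
Tool frame: the origin (TCP) lies at the very end of the fingers, on their centre line; the grasp point (between the pads) lies 19 mm behind it; z points along the fingers, y is the direction in which the jaws open and shut (so a half turn about z gives the same grasp; the last joint's range is limited). The gripper opens to 85 mm and grips with 20 to 120 N. Pads are 22 mm wide; open, the fingers measure 114 mm over their backs; the gripper's body (76 mm by 85 mm) begins 54 mm behind the grasp point. The pads swing forward as they close: fully open they stand 13 mm farther back than shut.
Start: joints at [-1.339, 0.241, 0.005, 1.335, 0, 1.571], TCP at [0.115, -0.487, 0.231] pointing down, gripper open.
Joint ranges: [-2.72, 2.72], [-1.05, 1.87], [-1.09, 1.28], [-1.99, 2.15], [-1.42, 1.44], [-3.14, 3.14]. Speed limits (rad/s): [2.79, 2.79, 3.14, 3.14, 3.14, 3.14].

### API

Orientations are given as a unit quaternion [x, y, z, w].
In Python, from workcell import bot, camera gives the robot as it stands. The module is installed in compiled form; this text tells all that it offers.
- The arm moves only by the tool send_rows, never from a script. Its argument "deltas" is a list of rows, each an object with "grip": the opening, from 0 (shut) to 1 (fully open); "translation": the shift along the tool's x, y, z in m, a list of three; "twist": the turn, a rotation vector about the tool's x, y, z in degrees, a list of three. A call has 1 to 5 rows; each row is the pose to reach, as a shift and turn from the pose measured when the call began, along the tool's axes at that moment; what a row does not reach only later rows make up. A row lasts 1/8 s, in which the tool goes at most 62.5 mm and 10.7 degrees, less where a joint would pass 70% of its speed; a pose out of reach is approached as far as the arm can. A call with a gripper value outside its range is refused whole. The fingers move at their own pace and stop on an object; the grip force is fixed at half the most. Time passes only in rows, so rows that repeat a pose let the fingers close. It gives the time, the measured TCP pose, the force and the opening at its end, in the units of the state.
- bot.get_obs(): the state, without advancing time (a new reading comes with each control period).
- camera(name): name is "scene" or "side" or "wrist"; returns a dict with "color" (480x640x3 uint8, blue, green, red), "intrinsics" (3x3 intrinsics, pixels), "xyz" and "rotation" of the camera in the world. Camera axes: x right, y down, z forward; pixel columns grow to the right and rows downward; lengths in m; the calibration is good to about 2 mm. A picture is of the moment at which its call begins. There is no depth.
- bot.job_done(): hands the job in, once; it reports no verdict.
The state is a dict: "clock": time; "joint_pos": joint angles; "joint_vel": joint speeds; "tau": joint torques, N m; "eef_pos": TCP position; "tool_rot": TCP orientation; "ft_force": force on the tool from outside, world axes, zero at the start; "ft_torque": the same for the moment, N m; "grip_width": finger opening in m.
Only numpy, scipy, OpenCV 4.12 (cv2) and the standard library are available. Lean on these libraries where they do the work, as an engineer would, in place of code of your own. Each camera call takes 0.05 s, during which the arm holds its last target.

## Working session

There is one attempt and no reset: what is moved stays moved. The work goes in short steps, Python scripts to look and compute and a tool call to move; the robot and the scene stay as the last step left them, time stands still between calls to the robot, and variables do not carry over. Pictures are saved under pics/ and viewed, and the job is handed in when it is done.

Besides the shell and the picture viewer there is one more tool, called as name(argument=value, ...) on one line, values as JSON. send_rows: Moves the arm, as the interface text tells. Its arguments: {"type":"object","properties":{"deltas":{"type":"array","items":{"type":"object","properties":{"grip":{"type":"number"},"translation":{"type":"array","items":{"type":"number"}},"twist":{"type":"array","items":{"type":"number"}}}}}},"required":["deltas"]}

```bash
mkdir -p pics; cat > h.py <<'E'
import numpy as np, cv2
from workcell import bot, camera
def ray(c,u,v):
    K=np.array(c["intrinsics"]);R=np.array(c["rotation"])
    d=R@np.linalg.solve(K,np.array([u,v,1.]));return np.array(c["xyz"]),d/np.linalg.norm(d)
def onz(c,u,v,z):
    o,d=ray(c,u,v);return o+d*(z-o[2])/d[2]
def proj(c,p):
    K=np.array(c["intrinsics"]);R=np.array(c["rotation"])
    q=K@(R.T@(np.array(p)-np.array(c["xyz"])));return q[:2]/q[2]
E
python3 - <<'E'
from h import *
import pickle
for n in("scene","side","wrist"):
    c=camera(n);cv2.imwrite(f"pics/{n}0.png",c["color"]);pickle.dump(c,open(f"{n}0.pkl","wb"))
    print(n,np.round(c["xyz"],3),np.round(c["rotation"],3).tolist(),np.round(c["intrinsics"],1).tolist())
print(bot.get_obs())
E
```

```text
scene [1.077 0.227 1.025] [0.589, 0.766, -0.205, -0.156] [[449.1, 0.0, 318.8], [0.0, 449.1, 240.9], [0.0, 0.0, 1.0]]
side [0.418 0.837 0.743] [-0.058, 0.908, -0.412, 0.035] [[452.1, 0.0, 324.0], [0.0, 452.1, 241.4], [0.0, 0.0, 1.0]]
wrist [ 0.179 -0.471  0.374] [0.777, -0.615, -0.082, 0.103] [[353.6, 0.0, 312.7], [0.0, 353.6, 240.8], [0.0, 0.0, 1.0]]
{'clock': 0.15, 'joint_pos': array([-1.33901111e+00,  2.41231975e-01,  4.03533595e-03,  1.33520410e+00,
        8.67998075e-06,  1.57083495e+00]), 'joint_vel': array([-0.0002721 , -0.00232306,  0.00479714,  0.00151117,  0.00099174,
       -0.00049362]), 'tau': array([-1.32133896e-04, -3.72634435e+01,  2.52639109e+01,  1.23547943e-02,
        5.50988614e-05,  8.15194205e-07]), 'eef_pos': array([ 0.11474998, -0.48616114,  0.23062207]), 'tool_rot': array([ 9.93293878e-01,  1.15614135e-01, -8.84662266e-05, -7.97324338e-04]), 'ft_force': array([-0.35463591, -0.2389433 , -0.25367857]), 'ft_torque': array([-0.02590312,  0.01037989,  0.04977041]), 'grip_width': 0.08503536477547312}
```

```bash
sed -i 's/R=np.array(c\["rotation"\])/R=Rot.from_quat(c["rotation"]).as_matrix()/; s/^from workcell.*/&\nfrom scipy.spatial.transform import Rotation as Rot/' h.py; cat h.py|head -5
```

```text
import numpy as np, cv2
from workcell import bot, camera
from scipy.spatial.transform import Rotation as Rot
def ray(c,u,v):
    K=np.array(c["intrinsics"]);R=Rot.from_quat(c["rotation"]).as_matrix()
```

View pics/scene0.png

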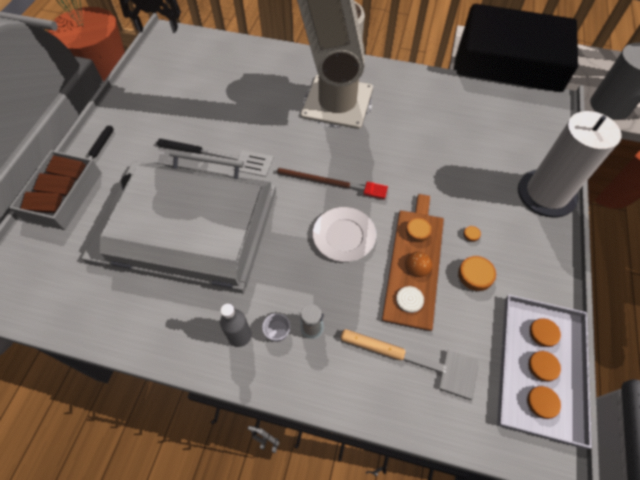

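View pics/side0.png

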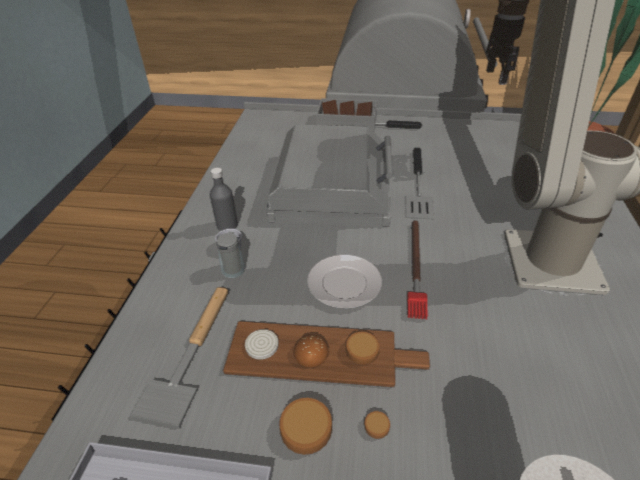

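View pics/wrist0.png

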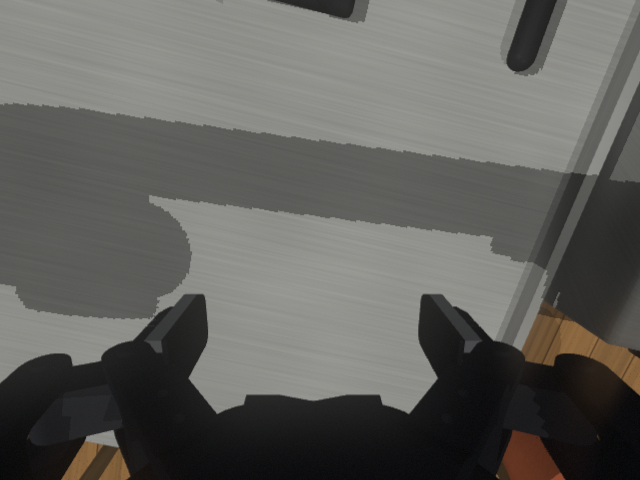

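Side view: bun-bottom candidates are the board disc (362,347), the large disc (306,424) and the small disc (377,424). There are also tray patties at scene (545,332), (545,365) and (545,402). I'll measure sizes and confirm with a crop.

```bash
cat > m.py <<'E'
from h import *
import pickle
def topell(c,mask_fn,box,z):
    x0,y0,x1,y1=box
    im=c["color"][y0:y1,x0:x1]
    m=mask_fn(cv2.cvtColor(im,cv2.COLOR_BGR2HSV).astype(int),im.astype(int)).astype(np.uint8)*255
    m=cv2.morphologyEx(m,cv2.MORPH_OPEN,np.ones((3,3),np.uint8))
    cs,_=cv2.findContours(m,cv2.RETR_EXTERNAL,cv2.CHAIN_APPROX_NONE)
    k=max(cs,key=cv2.contourArea)[:,0,:]+[x0,y0]
    P=np.array([onz(c,u,v,z)[:2] for u,v in cv2.convexHull(k.astype(np.int32))[:,0,:].astype(float)]).astype(np.float32)
    (cx,cy),r=cv2.minEnclosingCircle(P)
    e=cv2.fitEllipse(k.astype(np.float32))
    q=onz(c,*e[0],z)
    return k.mean(0),(cx,cy,2*r),q,np.ptp(P,0)
E
python3 - <<'E'
from m import *
s=pickle.load(open("scene0.pkl","rb"));d=pickle.load(open("side0.pkl","rb"))
hs=lambda c,u,v:cv2.cvtColor(c["color"],cv2.COLOR_BGR2HSV)[v,u]
for p in [(362,345),(362,360),(306,418),(377,422),(330,375),(262,345),(310,350),(345,270),(360,290)]: print("side",p,hs(d,*p))
for p in [(419,228),(421,262),(477,272),(410,299),(345,235),(402,280)]: print("scene",p,hs(s,*p))
a=cv2.resize(d["color"][310:460,220:440],None,fx=3.5,fy=3.5,interpolation=cv2.INTER_CUBIC)
cv2.imwrite("pics/cropside.png",a)
a=cv2.resize(s["color"][180:340,300:510],None,fx=3.6,fy=3.6,interpolation=cv2.INTER_CUBIC)
cv2.imwrite("pics/cropscene.png",a)
E
```

```text
side (362, 345) [ 17 139 150]
side (362, 360) [ 14 148 126]
side (306, 418) [ 16 133 153]
side (377, 422) [ 17 136 150]
side (330, 375) [ 12 140 111]
side (262, 345) [ 19  22 183]
side (310, 350) [ 13 161 150]
side (345, 270) [  9  11 158]
side (360, 290) [  8  13 158]
scene (419, 228) [ 16 168 204]
scene (421, 262) [ 12 188 176]
scene (477, 272) [ 17 172 202]
scene (410, 299) [ 18  15 227]
scene (345, 235) [  0  16 209]
scene (402, 280) [ 12 168 149]
```

View pics/cropside.png

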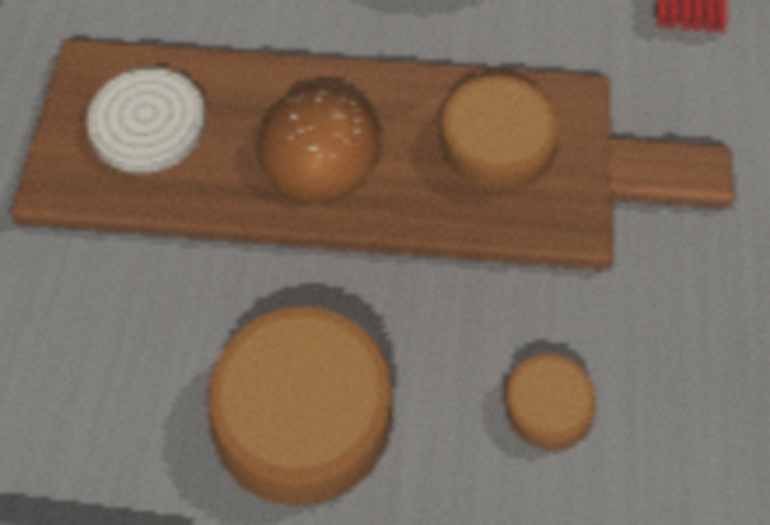

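View pics/cropscene.png

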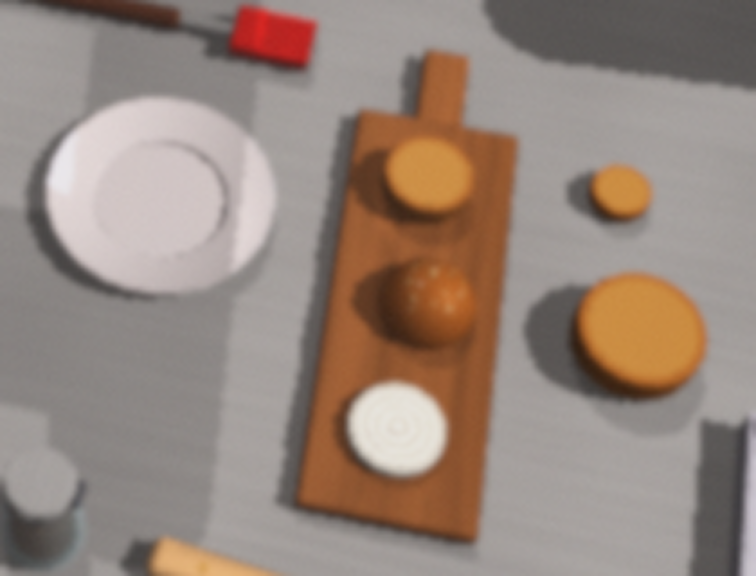

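The crops show the board disc as the middle-sized bun bottom: flat, and between the large and small loose discs. The dome is in the middle of the board and the ringed onion at the far end. Now I'll measure positions.

```bash
python3 - <<'E'
from m import *
s=pickle.load(open("scene0.pkl","rb"));d=pickle.load(open("side0.pkl","rb"))
tan=lambda h,im:(h[...,0]>=15)&(h[...,1]>100)
white=lambda h,im:(h[...,1]<45)&(h[...,2]>120)
wh2=lambda h,im:(h[...,1]<45)&(h[...,2]>140)
plS=lambda h,im:(h[...,2]>np.where(h[...,2]>0,185,0))
pr=lambda n,r:print(n,"px",np.round(r[0],1),"circ",np.round(r[1],4),"ell",np.round(r[2],4),"ext",np.round(r[3],4))
pr("bun scene",topell(s,tan,(400,210,438,246),.036));pr("bun side",topell(d,tan,(340,325,384,368),.036))
pr("big scene",topell(s,tan,(455,250,500,296),.036));pr("small",topell(s,tan,(460,222,485,245),.03))
pr("onion scene",topell(s,white,(393,280,428,316),.024));pr("onion side",topell(d,white,(240,325,282,362),.024))
# plate: reddish tint vs grey
for nm,c,b in(("scene",s,(300,195,385,270)),("side",d,(295,245,392,315))):
    for th in(125,140,150):
        f=lambda h,im:((h[...,1]>=8)&(h[...,2]>th)&((h[...,0]<18)|(h[...,0]>150)))
        try: pr(f"plate {nm} {th}",topell(c,f,b,.016))
        except Exception as e: print(e)
for n,p in dict(a=(400,211),b=(443,217),c=(433,329),d=(383,321)).items(): print("board",n,onz(s,*p,.014))
E
```

```text
bun scene px [418.9 227.7] circ [0.424  0.3184 0.0559] ell [0.4241 0.3184 0.036 ] ext [0.0545 0.0531]
bun side px [362.5 344.5] circ [0.4272 0.319  0.0547] ell [0.4271 0.3197 0.036 ] ext [0.0517 0.0536]
big scene px [477.9 270.7] circ [0.5102 0.4762 0.0768] ell [0.5103 0.4764 0.036 ] ext [0.0748 0.0735]
small px [472.3 232.3] circ [0.399  0.4542 0.0366] ell [0.3994 0.4543 0.03  ] ext [0.0354 0.0341]
onion scene px [409.7 298.9] circ [0.6204 0.3279 0.0642] ell [0.621  0.3279 0.024 ] ext [0.0636 0.0614]
onion side px [261.1 344.1] circ [0.6208 0.3329 0.0688] ell [0.6206 0.3333 0.024 ] ext [0.0642 0.0668]
plate scene 125 px [341.2 233. ] circ [0.4721 0.121  0.3126] ell [0.4791 0.1258 0.016 ] ext [0.2573 0.2659]
plate scene 140 px [341.9 229.2] circ [0.4724 0.1198 0.3109] ell [0.4666 0.1402 0.016 ] ext [0.211  0.2654]
plate scene 150 px [357.  236.4] circ [0.4708 0.1688 0.2359] ell [0.4759 0.1592 0.016 ] ext [0.2055 0.1982]
plate side 125 px [346.2 282.1] circ [0.4784 0.134  0.1687] ell [0.4802 0.1413 0.016 ] ext [0.1645 0.1598]
plate side 140 px [343.3 278.9] circ [0.4802 0.1322 0.1627] ell [0.4798 0.1271 0.016 ] ext [0.1608 0.1361]
plate side 150 px [344.5 276.6] circ [0.4807 0.1276 0.16  ] ell [0.4814 0.1234 0.016 ] ext [0.1598 0.133 ]
board a [0.37045046 0.26309339 0.014     ]
board b [0.36004526 0.3775461  0.014     ]
board c [0.67711111 0.39363093 0.014     ]
board d [0.68781189 0.27730909 0.014     ]
```

```bash
python3 - <<'E'
from m import *
s=pickle.load(open("scene0.pkl","rb"));d=pickle.load(open("side0.pkl","rb"))
a=cv2.resize(s["color"][130:290,75:285],None,fx=3.6,fy=3.6,interpolation=cv2.INTER_CUBIC)
cv2.imwrite("pics/bs.png",a)
a=cv2.resize(d["color"][100:230,255:445],None,fx=4,fy=4,interpolation=cv2.INTER_CUBIC)
cv2.imwrite("pics/bd.png",a)
E
```

```text
(no output)
```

View pics/bs.png

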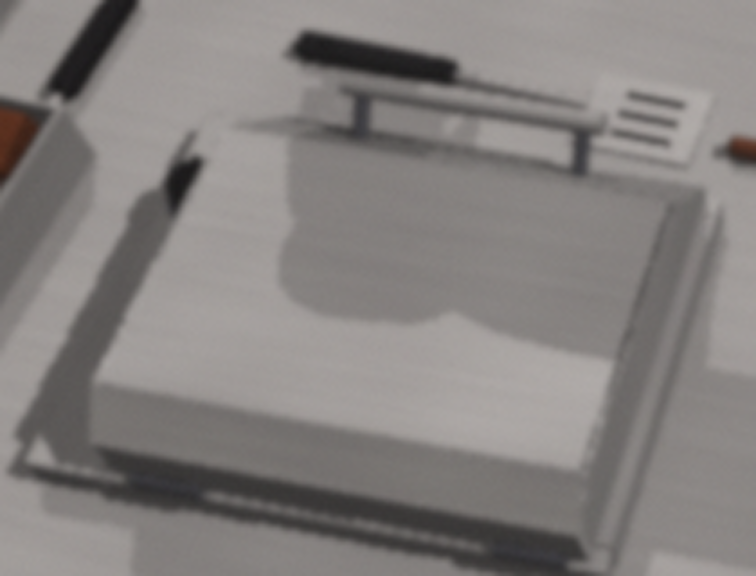

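View pics/bd.png

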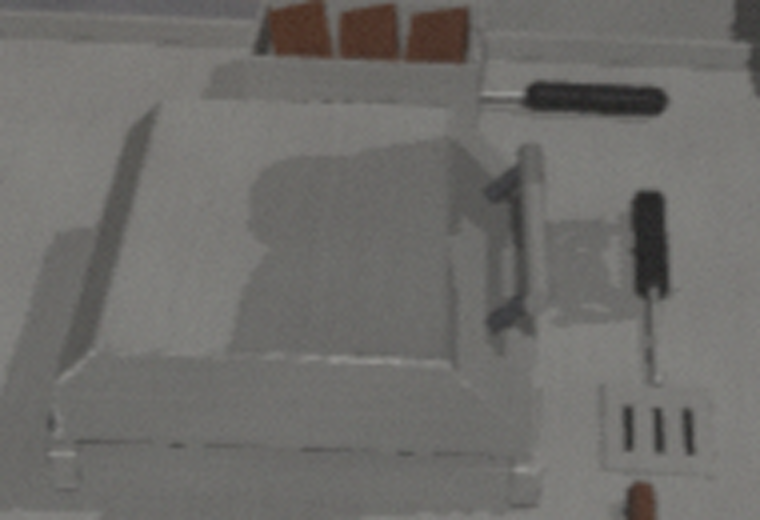

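```bash
python3 - <<'E'
from m import *
s=pickle.load(open("scene0.pkl","rb"));d=pickle.load(open("side0.pkl","rb"))
for u,v in[(168.9,153.6),(242.8,164.4)]: print("bar scene",onz(s,u,v,.104))
for u,v in[(387.5,138),(388,176)]: print("bar side",onz(d,u,v,.104))
S=lambda x,y:onz(s,75+x/3.6,130+y/3.6,.106)
D=lambda x,y:onz(d,255+x/4,100+y/4,.106)
print("topscene",S(92,384),S(582,470),S(672,205))
print("topside",D(98,350),D(450,364),D(448,140),D(160,103))
def tri(p,q):
    o1,a=ray(s,*p);o2,b=ray(d,*q)
    A=np.stack([a,-b],1);t=np.linalg.lstsq(A,o2-o1,rcond=None)[0];x,y=o1+a*t[0],o2+b*t[1];return (x+y)/2,np.linalg.norm(x-y)
print(tri((168.9,153.6),(387.5,138)),tri((242.8,164.4),(388,177)))
E
```

```text
bar scene [ 0.40952753 -0.36623495  0.104     ]
bar scene [ 0.39389742 -0.16337837  0.104     ]
bar side [ 0.40546462 -0.36095824  0.104     ]
bar side [ 0.39819374 -0.15968837  0.104     ]
topscene [ 0.68904799 -0.41490669  0.106     ] [ 0.66632918 -0.08029783  0.106     ] [ 0.45215302 -0.09152187  0.106     ]
topside [ 0.66429523 -0.07471525  0.106     ] [ 0.44607034 -0.08389032  0.106     ] [ 0.46545586 -0.36908723  0.106     ] [ 0.68628128 -0.40480454  0.106     ]
(array([ 0.40557697, -0.36968056,  0.0990565 ]), np.float64(0.0006535683719942302)) (array([ 0.39598659, -0.16207072,  0.10221252]), np.float64(0.0060702708569758575))
```

Bar midpoint is about (0.402, -0.263, 0.104) with burner yaw about 3.7°; its length measures 0.203 m against 0.200 m given. Board length is 0.318 m against 0.320 m. Next is a helper for relative moves, then I drive to a viewpoint over the bun.

```bash
cat > g.py <<'E'
from h import *
import sys
def tool(yaw,pitch=0):
    # tool x heads 'yaw' deg in world, z down; pitch: tilt approach forward (tool z gains +x heading)
    R=Rot.from_euler('z',yaw,degrees=True)*Rot.from_euler('x',180,degrees=True)
    return R*Rot.from_euler('y',pitch,degrees=True)
def rel(p,R):
    o=bot.get_obs();R0=Rot.from_quat(o["tool_rot"])
    return np.round(R0.inv().apply(np.array(p)-o["eef_pos"])*1000,1),np.round((R0.inv()*R).as_rotvec(degrees=True),2)
if __name__=="__main__":
    a=[float(x) for x in sys.argv[1:]]
    o=bot.get_obs();print("t",round(o["clock"],2),"p",np.round(o["eef_pos"],4),"eul",np.round((tool(0).inv()*Rot.from_quat(o["tool_rot"])).as_euler('ZYX',degrees=True),2),"F",np.round(o["ft_force"],1),"w",round(o["grip_width"],4),"j",np.round(o["joint_pos"],2))
    if a: print("mm,deg",rel(a[:3],tool(a[3],a[4] if len(a)>4 else 0)))
E
python3 g.py .36 -.10 .30 2.8; python3 g.py .39 .31 .20 2.8
```

```text
t 0.15 p [ 0.1147 -0.4862  0.2306] eul [-13.28   0.     0.09] F [-0.4 -0.2 -0.3] w 0.085 j [-1.34  0.24  0.    1.34  0.    1.57]
mm,deg (array([ 327.4, -319.6,  -68.9]), array([-9.000e-02,  1.000e-02,  1.048e+01]))
t 0.15 p [ 0.1147 -0.4862  0.2306] eul [-13.28   0.     0.09] F [-0.4 -0.2 -0.3] w 0.085 j [-1.34  0.24  0.    1.34  0.    1.57]
mm,deg (array([ 450.8, -711.6,   31.8]), array([-9.000e-02,  1.000e-02,  1.048e+01]))
```

send_rows(deltas=[{"grip": 1, "translation": [0.06, -0.06, -0.05], "twist": [0, 0, 5]}, {"grip": 1, "translation": [0.1, -0.1, -0.07], "twist": [0, 0, 10.5]}, {"grip": 1, "translation": [0.145, -0.14, -0.07], "twist": [0, 0, 10.5]}, {"grip": 1, "translation": [0.19, -0.18, -0.07], "twist": [0, 0, 10.5]}, {"grip": 1, "translation": [0.23, -0.225, -0.07], "twist": [0, 0, 10.5]}])

```text
clock: 0.78
eef_pos: [0.2757, -0.2337, 0.3008]
tool_rot: [1.0, 0.024, 0.0, -0.0]
ft_force: [0.9, -0.4, -0.5]
grip_width: 0.0852
```

```bash
python3 g.py .39 .31 .22 2.8
```

```text
t 0.78 p [ 0.2757 -0.2337  0.3008] eul [-2.74  0.04  0.06] F [ 0.9 -0.4 -0.5] w 0.0852 j [-0.7  -0.06 -0.15  1.48  0.    2.39]
mm,deg (array([ 140.1, -537.5,   81.4]), array([-0.06, -0.04, -0.06]))
```

send_rows(deltas=[{"grip": 1, "translation": [0.03, -0.06, 0], "twist": [0, 0, 0]}, {"grip": 1, "translation": [0.06, -0.12, 0], "twist": [0, 0, 0]}, {"grip": 1, "translation": [0.09, -0.18, 0], "twist": [0, 0, 0]}, {"grip": 1, "translation": [0.115, -0.24, 0], "twist": [0, 0, 0]}, {"grip": 1, "translation": [0.13, -0.3, 0.0], "twist": [0, 0, 0]}])

```text
clock: 1.4
eef_pos: [0.389, 0.0362, 0.301]
tool_rot: [0.999, 0.039, -0.0, -0.01]
ft_force: [0.2, -1.0, -0.7]
grip_width: 0.0852
```

send_rows(deltas=[{"grip": 1, "translation": [0.0, -0.05, 0.03], "twist": [0, 0, 0]}, {"grip": 1, "translation": [0.0, -0.1, 0.06], "twist": [0, 0, 0]}, {"grip": 1, "translation": [0.0, -0.15, 0.08], "twist": [0, 0, 0]}, {"grip": 1, "translation": [0.0, -0.2, 0.08], "twist": [0, 0, 0]}, {"grip": 1, "translation": [0.0, -0.225, 0.08], "twist": [0, 0, 0]}])

```text
clock: 2.02
eef_pos: [0.3947, 0.0787, 0.2305]
tool_rot: [0.997, 0.073, -0.003, -0.034]
ft_force: [0.4, 0.3, -0.7]
grip_width: 0.0853
```

```bash
python3 - <<'E'
from h import *
import pickle
c=camera("wrist");cv2.imwrite("pics/w1.png",c["color"]);pickle.dump(c,open("w1.pkl","wb"))
E
python3 g.py .4255 .319 .06 2.8
```

```text
t 2.08 p [0.395  0.0788 0.2304] eul [-8.39 -0.02  3.92] F [ 0.1  0.5 -0.5] w 0.0852 j [ 0.15  0.05 -0.23  1.3   0.07  3.14]
mm,deg (array([  65.3, -221. ,  185.9]), array([-3.91,  0.21,  5.58]))
```

View pics/w1.png

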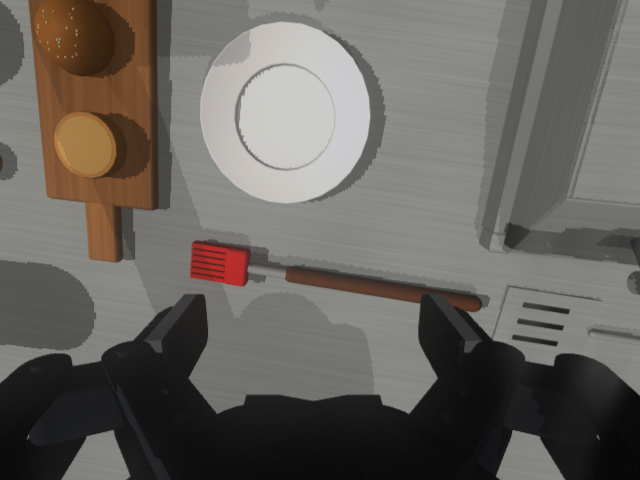

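The wrist view shows the plate at (285,112), the bun bottom at (85,144) and the dome at (75,35). Joint 6 hit its limit, so I'll turn the tool half round, which gives the same grasp. First I measure from this view.

```bash
python3 - <<'E'
from m import *
w=pickle.load(open("w1.pkl","rb"));H=cv2.cvtColor(w["color"],cv2.COLOR_BGR2HSV)
for p in[(85,140),(60,170),(130,100),(220,110),(350,110),(285,120),(400,60),(215,80),(285,60)]:print(p,H[p[1],p[0]])
tan=lambda h,im:(h[...,0]>=15)&(h[...,1]>95)&(h[...,2]>125)
pr=lambda n,r:print(n,"px",np.round(r[0],1),"circ",np.round(r[1],4),"ell",np.round(r[2],4),"ext",np.round(r[3],4))
pr("bun",topell(w,tan,(45,100,130,190),.036))
for a in(165,175,185):
  f=lambda h,im:(h[...,2]>a)
  pr(f"plate {a}",topell(w,f,(190,10,385,215),.016))
E
```

```text
(85, 140) [ 17 144 163]
(60, 170) [ 14 150 126]
(130, 100) [ 13 156 113]
(220, 110) [ 10  12 190]
(350, 110) [120   4 205]
(285, 120) [ 30   6 204]
(400, 60) [ 30   9 139]
(215, 80) [ 18  14 186]
(285, 60) [ 19  10 202]
bun px [ 84.9 144.2] circ [0.4261 0.32   0.0618] ell [0.427 0.32  0.036] ext [0.0605 0.0608]
plate 165 px [283.1 110.1] circ [0.4791 0.1347 0.1658] ell [0.4828 0.1325 0.016 ] ext [0.1651 0.1651]
plate 175 px [282.9 110.1] circ [0.4789 0.1346 0.1653] ell [0.4828 0.1324 0.016 ] ext [0.1647 0.1642]
plate 185 px [284.2 111.1] circ [0.479  0.1344 0.1651] ell [0.4828 0.1303 0.016 ] ext [0.1639 0.1588]
```

send_rows(deltas=[{"grip": 1, "translation": [0.0, -0.03, 0], "twist": [-2, 0, -10]}, {"grip": 1, "translation": [0.0, -0.06, 0], "twist": [-4, 0, -20]}, {"grip": 1, "translation": [0.0, -0.09, 0], "twist": [-4, 0, -30]}, {"grip": 1, "translation": [0.0, -0.12, 0], "twist": [-4, 0, -40]}, {"grip": 1, "translation": [0.0, -0.15, 0.0], "twist": [-4, 0, -50]}])

```text
clock: 2.7
eef_pos: [0.3736, 0.2278, 0.2416]
tool_rot: [0.872, 0.49, 0.015, 0.002]
ft_force: [0.9, -0.6, -0.4]
grip_width: 0.0851
```

send_rows(deltas=[{"grip": 1, "translation": [0.0, 0, 0], "twist": [0, 0, -10]}, {"grip": 1, "translation": [0.0, 0, 0], "twist": [0, 0, -20]}, {"grip": 1, "translation": [0.0, 0, 0], "twist": [0, 0, -30]}, {"grip": 1, "translation": [0.0, 0, 0], "twist": [0, 0, -40]}, {"grip": 1, "translation": [0.0, 0, 0.0], "twist": [0, 0, -50]}])

```text
clock: 3.32
eef_pos: [0.3742, 0.2277, 0.2425]
tool_rot: [0.581, 0.814, 0.014, 0.009]
ft_force: [-0.2, 0.5, -0.1]
grip_width: 0.0854
```

send_rows(deltas=[{"grip": 1, "translation": [0.0, 0, 0], "twist": [0, 0, -10]}, {"grip": 1, "translation": [0.0, 0, 0], "twist": [0, 0, -20]}, {"grip": 1, "translation": [0.0, 0, 0], "twist": [0, 0, -30]}, {"grip": 1, "translation": [0.0, 0, 0], "twist": [0, 0, -40]}, {"grip": 1, "translation": [0.0, 0, 0.0], "twist": [0, 0, -50]}])

```text
clock: 3.95
eef_pos: [0.3748, 0.2276, 0.2433]
tool_rot: [0.18, 0.983, 0.01, 0.014]
ft_force: [-0.4, 0.2, -0.5]
grip_width: 0.0855
```

```bash
python3 g.py .4262 .3195 .06 182.8
```

```text
t 3.95 p [0.3748 0.2276 0.2433] eul [-159.18   -1.42   -1.37] F [-0.4  0.2 -0.5] w 0.0855 j [ 0.55  0.09 -0.15  1.3  -0.    0.91]
mm,deg (array([-10.8,  99.7, 186.1]), array([  1.06,   1.68, -23.6 ]))
```

send_rows(deltas=[{"grip": 1, "translation": [-0.003, 0.025, 0.03], "twist": [0.5, 0.8, -8]}, {"grip": 1, "translation": [-0.006, 0.05, 0.07], "twist": [1, 1.7, -16]}, {"grip": 1, "translation": [-0.009, 0.08, 0.11], "twist": [1.1, 1.7, -23.6]}, {"grip": 1, "translation": [-0.0108, 0.0997, 0.15], "twist": [1.1, 1.7, -23.6]}, {"grip": 1, "translation": [-0.0108, 0.0997, 0.165], "twist": [1.1, 1.7, -23.6]}])

```text
clock: 4.58
eef_pos: [0.4254, 0.3192, 0.079]
tool_rot: [-0.025, 1.0, -0.001, -0.001]
ft_force: [-0.3, -0.9, 0.1]
grip_width: 0.0856
```

```bash
python3 - <<'E'
from h import *
import pickle
c=camera("wrist");cv2.imwrite("pics/w2.png",c["color"]);pickle.dump(c,open("w2.pkl","wb"))
E
python3 g.py .4262 .3195 .016 182.8
```

```text
t 4.62 p [0.4244 0.3181 0.0781] eul [177.21   0.25   0.21] F [-0.9 -0.7 -1.2] w 0.0854 j [ 0.64  0.42 -0.16  1.   -0.    0.59]
mm,deg (array([-2.1,  1.5, 62.1]), array([-0.21, -0.25, -0.01]))
```

View pics/w2.png

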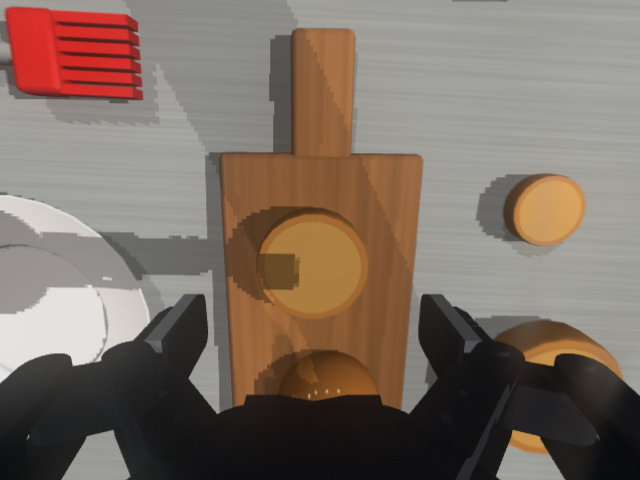

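Bun top is at about (314,264), centred between the fingers at columns 206 and 420.

```bash
python3 - <<'E'
from m import *
w=pickle.load(open("w2.pkl","rb"))
tan=lambda h,im:(h[...,0]>=15)&(h[...,1]>95)&(h[...,2]>80)
print(topell(w,tan,(255,205,372,322),.036))
for p in[(261,264),(367,264),(314,211),(314,319)]:print(onz(w,*p,.034))
E
```

```text
(array([310.89408867, 261.60591133]), (0.42427223920822144, 0.31863468885421753, 0.0647047683596611), array([0.42404123, 0.31972915, 0.036     ]), array([0.06319949, 0.06132209], dtype=float32))
[0.42561953 0.28993462 0.034     ]
[0.4226793  0.34956934 0.034     ]
[0.39396945 0.31826957 0.034     ]
[0.45817457 0.32144668 0.034     ]
```

send_rows(deltas=[{"grip": 1, "translation": [-0.0012, 0.001, 0.02], "twist": [0, 0, 0]}, {"grip": 1, "translation": [-0.0012, 0.001, 0.04], "twist": [0, 0, 0]}, {"grip": 1, "translation": [-0.0012, 0.001, 0.055], "twist": [0, 0, 0]}, {"grip": 1, "translation": [-0.0012, 0.001, 0.062], "twist": [0, 0, 0]}, {"grip": 1, "translation": [-0.0012, 0.001, 0.062], "twist": [0, 0, 0]}])

```text
clock: 5.25
eef_pos: [0.4254, 0.3187, 0.0163]
tool_rot: [-0.024, 1.0, -0.002, -0.002]
ft_force: [0.2, 0.0, 0.9]
grip_width: 0.0852
```

```bash
python3 g.py .4255 .319 .016 182.8
```

```text
t 5.25 p [0.4254 0.3187 0.0163] eul [177.23   0.26   0.2 ] F [0.2 0.  0.9] w 0.0852 j [ 0.64  0.5  -0.23  0.85 -0.    0.59]
mm,deg (array([-0.1,  0.3,  0.3]), array([-0.2 , -0.26, -0.03]))
```

Close.

send_rows(deltas=[{"grip": 0, "translation": [0, 0, 0], "twist": [0, 0, 0]}, {"grip": 0, "translation": [0, 0, 0], "twist": [0, 0, 0]}, {"grip": 0, "translation": [0, 0, 0], "twist": [0, 0, 0]}, {"grip": 0, "translation": [0, 0, 0], "twist": [0, 0, 0]}, {"grip": 0, "translation": [0, 0, 0], "twist": [0, 0, 0]}])

```text
clock: 5.88
eef_pos: [0.4262, 0.3192, 0.0181]
tool_rot: [-0.024, 1.0, -0.001, -0.001]
ft_force: [-1.3, -1.8, 6.3]
grip_width: 0.0616
```

send_rows(deltas=[{"grip": 0, "translation": [0, 0, 0], "twist": [0, 0, 0]}, {"grip": 0, "translation": [0, 0, -0.02], "twist": [0, 0, 0]}, {"grip": 0, "translation": [0, 0, -0.04], "twist": [0, 0, 0]}, {"grip": 0, "translation": [0, 0, -0.07], "twist": [0, 0, 0]}, {"grip": 0, "translation": [0, 0, -0.1], "twist": [0, 0, 0]}])

```text
clock: 6.5
eef_pos: [0.4263, 0.3195, 0.119]
tool_rot: [-0.024, 1.0, -0.001, -0.001]
ft_force: [1.0, 1.1, -0.6]
grip_width: 0.0609
```

```bash
python3 - <<'E'
from h import *
import pickle
c=camera("wrist");cv2.imwrite("pics/w3.png",c["color"]);pickle.dump(c,open("w3.pkl","wb"))
E
python3 g.py .479 .1345 .12 182.8
```

```text
t 6.55 p [0.4285 0.3211 0.1234] eul [ 1.7722e+02 -2.1000e-01 -9.0000e-02] F [2.1 0.6 2.9] w 0.0613 j [ 0.64  0.38 -0.1   1.09 -0.    0.59]
mm,deg (array([ -41.4, -188.9,    3.2]), array([ 0.09,  0.21, -0.02]))
```

View pics/w3.png

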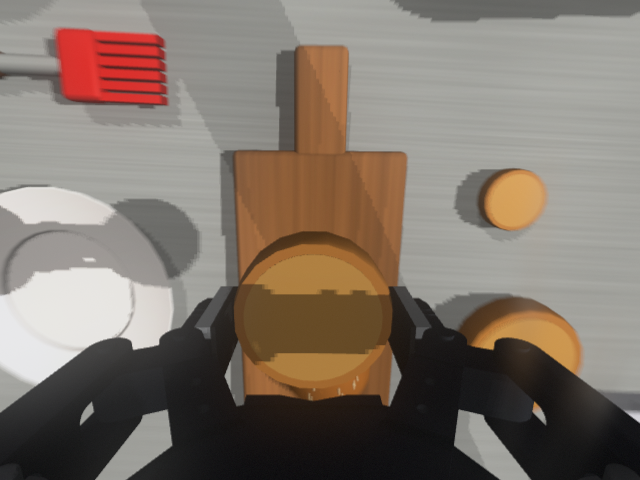

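The bun is held, with its top face at about (314,320). I'll check its offset from the TCP and plan the move to the plate.

```bash
python3 - <<'E'
from m import *
w=pickle.load(open("w3.pkl","rb"))
for p in[(240,320),(388,320),(314,252),(314,388)]:print(onz(w,*p,.142))
E
```

```text
[0.42561519 0.2919968  0.142     ]
[0.42287161 0.34769211 0.142     ]
[0.39753285 0.31855782 0.142     ]
[0.45403281 0.32131612 0.142     ]
```

send_rows(deltas=[{"grip": 0, "translation": [-0.007, -0.03, 0], "twist": [0, 0, 0]}, {"grip": 0, "translation": [-0.016, -0.07, 0], "twist": [0, 0, 0]}, {"grip": 0, "translation": [-0.025, -0.11, 0], "twist": [0, 0, 0]}, {"grip": 0, "translation": [-0.034, -0.15, 0], "twist": [0, 0, 0]}, {"grip": 0, "translation": [-0.0414, -0.189, 0.003], "twist": [0, 0, 0]}])

```text
clock: 7.18
eef_pos: [0.4796, 0.1332, 0.1205]
tool_rot: [-0.024, 1.0, 0.001, 0.002]
ft_force: [0.1, 0.8, -0.5]
grip_width: 0.0613
```

```bash
python3 - <<'E'
from h import *
import pickle
c=camera("wrist");cv2.imwrite("pics/w4.png",c["color"]);pickle.dump(c,open("w4.pkl","wb"))
E
python3 g.py .479 .1345 .05 182.8
```

```text
t 7.22 p [0.4799 0.1289 0.1199] eul [ 1.7747e+02 -2.4000e-01  1.3000e-01] F [-0.1 -2.8 -0.6] w 0.061 j [ 0.26  0.31 -0.2   1.05 -0.    0.22]
mm,deg (array([ 1. ,  5.8, 69.8]), array([-0.13,  0.24, -0.27]))
```

View pics/w4.png

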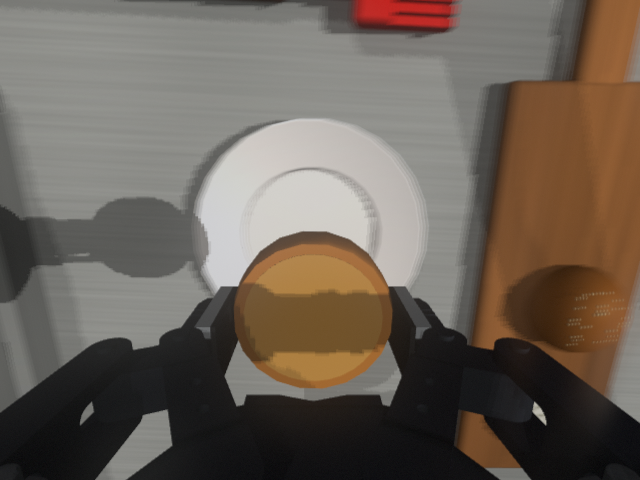

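send_rows(deltas=[{"grip": 0, "translation": [0.0005, 0.0058, 0.02], "twist": [0, 0, 0]}, {"grip": 0, "translation": [0.0005, 0.0058, 0.045], "twist": [0, 0, 0]}, {"grip": 0, "translation": [0.0005, 0.0058, 0.07], "twist": [0, 0, 0]}, {"grip": 0, "translation": [0.0005, 0.0058, 0.092], "twist": [0, 0, 0]}, {"grip": 0, "translation": [0.0005, 0.0058, 0.1], "twist": [0, 0, 0]}])

```text
clock: 7.85
eef_pos: [0.4785, 0.1343, 0.0185]
tool_rot: [-0.022, 1.0, -0.001, 0.001]
ft_force: [-0.8, 0.4, -0.3]
grip_width: 0.0613
```

```bash
python3 g.py .479 .1345 .012 182.8
```

```text
t 7.85 p [0.4785 0.1343 0.0185] eul [ 1.7746e+02 -1.0000e-01  1.6000e-01] F [-0.8  0.4 -0.3] w 0.0613 j [ 0.28  0.44 -0.33  0.81 -0.    0.23]
mm,deg (array([-0.5,  0.2,  6.5]), array([-0.16,  0.1 , -0.26]))
```

send_rows(deltas=[{"grip": 0, "translation": [-0.0005, 0, 0.002], "twist": [0, 0, 0]}, {"grip": 0, "translation": [-0.0005, 0, 0.004], "twist": [0, 0, 0]}, {"grip": 0, "translation": [-0.0005, 0, 0.006], "twist": [0, 0, 0]}, {"grip": 0, "translation": [-0.0005, 0, 0.006], "twist": [0, 0, 0]}])

```text
clock: 8.35
eef_pos: [0.4793, 0.1344, 0.0129]
tool_rot: [-0.022, 1.0, -0.001, 0.001]
ft_force: [0.3, -0.1, -0.3]
grip_width: 0.0608
```

send_rows(deltas=[{"grip": 0, "translation": [0, 0, 0.0015], "twist": [0, 0, 0]}, {"grip": 0, "translation": [0, 0, 0.003], "twist": [0, 0, 0]}, {"grip": 0, "translation": [0, 0, 0.003], "twist": [0, 0, 0]}])

```text
clock: 8.72
eef_pos: [0.4792, 0.1344, 0.0098]
tool_rot: [-0.022, 1.0, -0.001, 0.001]
ft_force: [0.3, 0.5, 0.1]
grip_width: 0.0612
```

send_rows(deltas=[{"grip": 0, "translation": [0, 0, 0.001], "twist": [0, 0, 0]}, {"grip": 0, "translation": [0, 0, 0.002], "twist": [0, 0, 0]}, {"grip": 0, "translation": [0, 0, 0.002], "twist": [0, 0, 0]}])

```text
clock: 9.1
eef_pos: [0.4794, 0.1344, 0.0091]
tool_rot: [-0.022, 1.0, -0.001, 0.002]
ft_force: [-3.3, -1.3, 10.0]
grip_width: 0.0615
```

Contact at 10 N. I release gently with a limited opening, then rise.

send_rows(deltas=[{"grip": 0.85, "translation": [0, 0, 0], "twist": [0, 0, 0]}, {"grip": 0.85, "translation": [0, 0, 0], "twist": [0, 0, 0]}, {"grip": 0.85, "translation": [0, 0, 0], "twist": [0, 0, 0]}, {"grip": 0.85, "translation": [0, 0, -0.01], "twist": [0, 0, 0]}, {"grip": 0.85, "translation": [0, 0, -0.03], "twist": [0, 0, 0]}])

```text
clock: 9.72
eef_pos: [0.4785, 0.1343, 0.039]
tool_rot: [-0.022, 1.0, -0.001, 0.0]
ft_force: [-0.4, 0.4, 0.6]
grip_width: 0.0726
```

send_rows(deltas=[{"grip": 0.9, "translation": [0, 0, -0.03], "twist": [0, 0, 0]}, {"grip": 1, "translation": [0, 0, -0.07], "twist": [0, 0, 0]}, {"grip": 1, "translation": [0, 0, -0.1], "twist": [0, 0, 0]}, {"grip": 1, "translation": [-0.05, 0, -0.12], "twist": [0, 0, 0]}, {"grip": 1, "translation": [-0.07, 0, -0.13], "twist": [0, 0, 0]}])

```text
clock: 10.35
eef_pos: [0.551, 0.138, 0.1715]
tool_rot: [-0.022, 1.0, -0.001, 0.003]
ft_force: [-0.1, -0.0, -0.1]
grip_width: 0.0856
```

```bash
python3 - <<'E'
from h import *
import pickle
c=camera("wrist");cv2.imwrite("pics/w5.png",c["color"]);pickle.dump(c,open("w5.pkl","wb"))
E
python3 g.py .6207 .33 .10 182.8
```

```text
t 10.4 p [0.5532 0.1382 0.1722] eul [ 1.775e+02 -4.800e-01  1.100e-01] F [ 3.  -0.6  1.5] w 0.0851 j [ 0.25  0.4   0.08  1.24 -0.    0.2 ]
mm,deg (array([-75.2, 188.8,  72.5]), array([-0.11,  0.48, -0.3 ]))
```

View pics/w5.png

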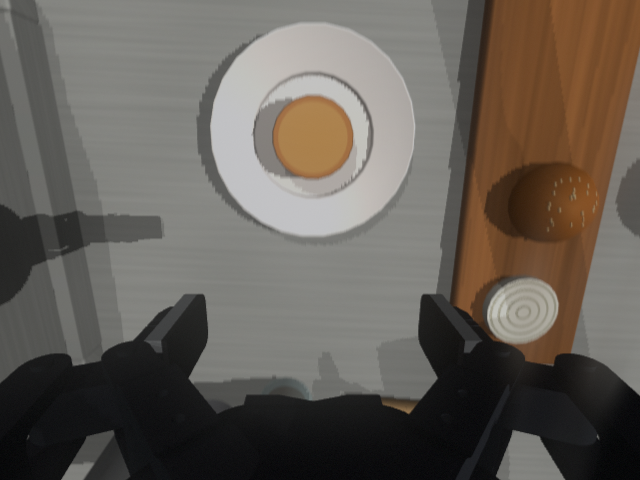

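The bun bottom is on the plate floor: bun (313,137), plate (312,129). The onion is at (522,310). Measuring now.

```bash
python3 - <<'E'
from m import *
w=pickle.load(open("w5.pkl","rb"))
tan=lambda h,im:(h[...,0]>=12)&(h[...,1]>95)&(h[...,2]>100)&(h[...,0]<30)
white=lambda h,im:(h[...,1]<45)&(h[...,2]>110)
pr=lambda n,r:print(n,"px",np.round(r[0],1),"circ",np.round(r[1],4),"ell",np.round(r[2],4),"ext",np.round(r[3],4))
pr("bun",topell(w,tan,(262,85,366,190),.027))
for a in(160,175,185): pr("plate",topell(w,lambda h,im:(h[...,2]>a),(195,10,430,250),.016))
pr("onion",topell(w,white,(480,272,563,348),.024))
E
```

```text
bun px [312.4 136.8] circ [0.4805 0.1345 0.063 ] ell [0.4797 0.1344 0.027 ] ext [0.0609 0.0622]
plate px [312.6 129.1] circ [0.4799 0.1344 0.1664] ell [0.4735 0.1341 0.016 ] ext [0.165  0.1654]
plate px [312.7 127.1] circ [0.4801 0.1341 0.1651] ell [0.4754 0.1302 0.016 ] ext [0.1634 0.1633]
plate px [290.  146.8] circ [0.4801 0.1338 0.1643] ell [0.4792 0.1234 0.016 ] ext [0.1594 0.1483]
onion px [521.9 310.2] circ [0.622  0.3295 0.0646] ell [0.6212 0.3295 0.024 ] ext [0.0636 0.0635]
```

send_rows(deltas=[{"grip": 1, "translation": [-0.015, 0.04, 0], "twist": [0, 0, 0]}, {"grip": 1, "translation": [-0.03, 0.08, 0.01], "twist": [0, 0.5, 0]}, {"grip": 1, "translation": [-0.05, 0.125, 0.02], "twist": [0, 0.5, -0.3]}, {"grip": 1, "translation": [-0.065, 0.165, 0.04], "twist": [0, 0.5, -0.3]}, {"grip": 1, "translation": [-0.0755, 0.1885, 0.06], "twist": [-0.1, 0.5, -0.3]}])

```text
clock: 11.02
eef_pos: [0.6206, 0.3319, 0.1118]
tool_rot: [-0.025, 1.0, 0.0, -0.0]
ft_force: [0.8, -0.3, -0.4]
grip_width: 0.0854
```

```bash
python3 - <<'E'
from h import *
import pickle
c=camera("wrist");cv2.imwrite("pics/w6.png",c["color"]);pickle.dump(c,open("w6.pkl","wb"))
E
python3 g.py .6215 .33 .03 182.8
```

```text
t 11.07 p [0.6196 0.3337 0.1077] eul [176.99   0.24   0.  ] F [ 0.9  2.3 -1. ] w 0.0854 j [0.49 0.72 0.45 1.3  0.   0.44]
mm,deg (array([-2. , -3.8, 77.7]), array([-0.  , -0.24,  0.21]))
```

View pics/w6.png

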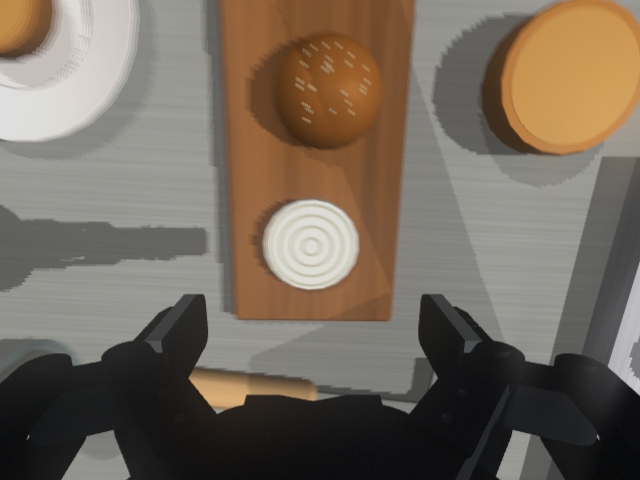

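```bash
python3 - <<'E'
from m import *
w=pickle.load(open("w6.pkl","rb"))
white=lambda h,im:(h[...,1]<60)&(h[...,2]>110)
pr=lambda n,r:print(n,"px",np.round(r[0],1),"circ",np.round(r[1],4),"ell",np.round(r[2],4),"ext",np.round(r[3],4))
pr("onion",topell(w,white,(255,195,365,295),.024)); print(onz(w,311.5,244.5,.024))
E
python3 g.py .6212 .331 .03 182.8
```

```text
onion px [310.4 243.8] circ [0.6208 0.3303 0.066 ] ell [0.6195 0.3302 0.024 ] ext [0.0639 0.0657]
[0.61999309 0.33100653 0.024     ]
t 11.07 p [0.6196 0.3337 0.1077] eul [176.99   0.24   0.  ] F [ 0.9  2.3 -1. ] w 0.0854 j [0.49 0.72 0.45 1.3  0.   0.44]
mm,deg (array([-1.8, -2.8, 77.7]), array([-0.  , -0.24,  0.21]))
```

send_rows(deltas=[{"grip": 1, "translation": [-0.0013, -0.0035, 0.02], "twist": [0, -0.2, 0.2]}, {"grip": 1, "translation": [-0.0013, -0.0035, 0.045], "twist": [0, -0.2, 0.2]}, {"grip": 1, "translation": [-0.0013, -0.0035, 0.07], "twist": [0, -0.2, 0.2]}, {"grip": 1, "translation": [-0.0013, -0.0035, 0.086], "twist": [0, -0.2, 0.2]}, {"grip": 1, "translation": [-0.0013, -0.0035, 0.086], "twist": [0, -0.2, 0.2]}])

```text
clock: 11.7
eef_pos: [0.6194, 0.3293, 0.0202]
tool_rot: [-0.024, 1.0, -0.001, -0.002]
ft_force: [0.1, 0.4, 0.6]
grip_width: 0.0854
```

```bash
python3 g.py .6208 .330 .011 182.8
```

```text
t 11.7 p [0.6194 0.3293 0.0202] eul [1.772e+02 2.300e-01 1.000e-01] F [0.1 0.4 0.6] w 0.0854 j [0.49 0.78 0.33 1.12 0.   0.44]
mm,deg (array([-1.5,  0.6,  9.2]), array([-0.1 , -0.23,  0.  ]))
```

send_rows(deltas=[{"grip": 0.83, "translation": [-0.0012, 0.0006, 0], "twist": [0, 0, 0]}, {"grip": 0.83, "translation": [-0.0012, 0.0006, 0.002], "twist": [0, 0, 0]}, {"grip": 0.83, "translation": [-0.0012, 0.0006, 0.004], "twist": [0, 0, 0]}, {"grip": 0.83, "translation": [-0.0012, 0.0006, 0.006], "twist": [0, 0, 0]}, {"grip": 0.83, "translation": [-0.0012, 0.0006, 0.006], "twist": [0, 0, 0]}])

```text
clock: 12.32
eef_pos: [0.6203, 0.3299, 0.014]
tool_rot: [-0.024, 1.0, -0.001, -0.002]
ft_force: [-0.4, -0.3, 0.3]
grip_width: 0.0709
```

send_rows(deltas=[{"grip": 0.83, "translation": [0, 0, 0.0015], "twist": [0, 0, 0]}, {"grip": 0.83, "translation": [0, 0, 0.003], "twist": [0, 0, 0]}, {"grip": 0.83, "translation": [0, 0, 0.003], "twist": [0, 0, 0]}])

```text
clock: 12.7
eef_pos: [0.6202, 0.3298, 0.0108]
tool_rot: [-0.024, 1.0, -0.001, -0.002]
ft_force: [0.2, 0.4, -0.6]
grip_width: 0.0713
```

send_rows(deltas=[{"grip": 0, "translation": [0, 0, 0], "twist": [0, 0, 0]}, {"grip": 0, "translation": [0, 0, 0], "twist": [0, 0, 0]}, {"grip": 0, "translation": [0, 0, 0], "twist": [0, 0, 0]}, {"grip": 0, "translation": [0, 0, 0], "twist": [0, 0, 0]}])

```text
clock: 13.2
eef_pos: [0.6207, 0.3301, 0.0116]
tool_rot: [-0.024, 1.0, -0.001, -0.002]
ft_force: [0.1, 0.2, 5.2]
grip_width: 0.0607
```

send_rows(deltas=[{"grip": 0, "translation": [0, 0, -0.01], "twist": [0, 0, 0]}, {"grip": 0, "translation": [0, 0, -0.03], "twist": [0, 0, 0]}, {"grip": 0, "translation": [0, 0, -0.06], "twist": [0, 0, 0]}, {"grip": 0, "translation": [0, 0, -0.09], "twist": [0, 0, 0]}, {"grip": 0, "translation": [0, 0, -0.1], "twist": [0, 0, 0]}])

```text
clock: 13.82
eef_pos: [0.6221, 0.3308, 0.114]
tool_rot: [-0.024, 1.0, 0.0, -0.0]
ft_force: [-0.3, 0.3, 0.4]
grip_width: 0.0612
```

```bash
python3 - <<'E'
from h import *
import pickle
c=camera("wrist");cv2.imwrite("pics/w7.png",c["color"]);pickle.dump(c,open("w7.pkl","wb"))
E
python3 g.py .4803 .1345 .10 182.8
```

```text
t 13.88 p [0.6221 0.3308 0.1143] eul [ 1.772e+02 -0.000e+00 -1.000e-02] F [ 0. -0. -0.] w 0.0609 j [0.49 0.72 0.46 1.31 0.   0.44]
mm,deg (array([ 151.2, -189.2,   14.3]), array([0.01, 0.  , 0.  ]))
```

View pics/w7.png

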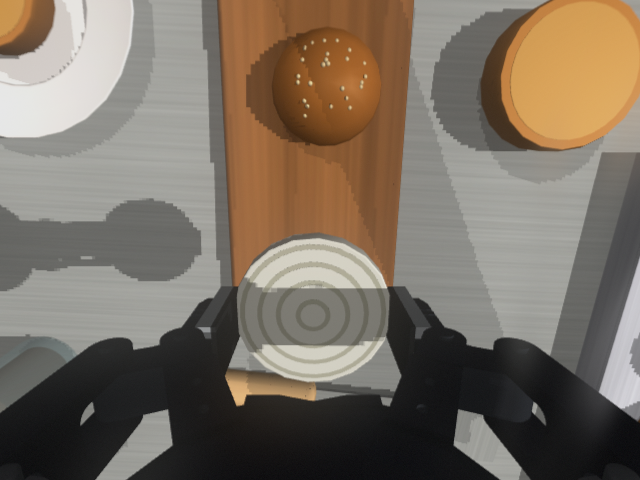

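The onion is held level, with its face centre at about (314,311). Checking its offset from the TCP.

```bash
python3 - <<'E'
from m import *
w=pickle.load(open("w7.pkl","rb"))
for z in(.1267,.12): print(np.array([onz(w,*p,z) for p in[(240,314),(388,314),(314,240),(314,381),(314,314)]]).round(4).tolist())
w=pickle.load(open("w3.pkl","rb"));print(proj(w,[.4285,.3211,.1234+.013]))
w=pickle.load(open("w7.pkl","rb"));print(proj(w,[.6221,.3308,.1267]))
E
```

```text
[[0.6242, 0.3012, 0.1267], [0.6213, 0.3614, 0.1267], [0.5916, 0.3298, 0.1267], [0.6543, 0.3329, 0.1267], [0.6227, 0.3313, 0.1267]]
[[0.6276, 0.2999, 0.12], [0.6246, 0.3631, 0.12], [0.5934, 0.3299, 0.12], [0.6593, 0.3331, 0.12], [0.6261, 0.3315, 0.12]]
[316.59085045 323.19954201]
[312.83669436 312.54753197]
```

send_rows(deltas=[{"grip": 0, "translation": [0.025, -0.035, 0], "twist": [0, 0, 0]}, {"grip": 0, "translation": [0.055, -0.07, 0], "twist": [0, 0, 0]}, {"grip": 0, "translation": [0.09, -0.115, 0], "twist": [0, 0, 0]}, {"grip": 0, "translation": [0.125, -0.155, 0.005], "twist": [0, 0, 0]}, {"grip": 0, "translation": [0.1515, -0.1895, 0.014], "twist": [0, 0, 0]}])

```text
clock: 14.5
eef_pos: [0.4776, 0.1324, 0.099]
tool_rot: [-0.024, 1.0, -0.0, -0.001]
ft_force: [-0.2, -0.5, -0.6]
grip_width: 0.0612
```

send_rows(deltas=[{"grip": 0, "translation": [0, 0, 0], "twist": [0, 0, 0]}, {"grip": 0, "translation": [0, 0, 0.01], "twist": [0, 0, 0]}])

```text
clock: 14.75
eef_pos: [0.4784, 0.1327, 0.0889]
tool_rot: [-0.024, 1.0, 0.0, -0.0]
ft_force: [0.4, 0.4, -0.1]
grip_width: 0.0611
```

```bash
python3 g.py .4795 .1342 .0285 182.8
```

```text
t 14.75 p [0.4784 0.1327 0.0889] eul [ 1.7723e+02  3.0000e-02 -1.0000e-02] F [ 0.4  0.4 -0.1] w 0.0611 j [ 0.27  0.35 -0.24  0.98  0.    0.22]
mm,deg (array([-1.2,  1.5, 60.4]), array([ 0.01, -0.03, -0.03]))
```

send_rows(deltas=[{"grip": 0, "translation": [-0.0012, 0.0015, 0.02], "twist": [0, 0, 0]}, {"grip": 0, "translation": [-0.0012, 0.0015, 0.04], "twist": [0, 0, 0]}, {"grip": 0, "translation": [-0.0012, 0.0015, 0.054], "twist": [0, 0, 0]}, {"grip": 0, "translation": [-0.0012, 0.0015, 0.0595], "twist": [0, 0, 0]}, {"grip": 0, "translation": [-0.0012, 0.0015, 0.0595], "twist": [0, 0, 0]}])

```text
clock: 15.38
eef_pos: [0.4796, 0.1345, 0.0291]
tool_rot: [-0.024, 1.0, 0.0, -0.001]
ft_force: [0.4, -0.6, -0.6]
grip_width: 0.0613
```

```bash
python3 g.py .4795 .1342 .0255 182.8
```

```text
t 15.38 p [0.4796 0.1345 0.0291] eul [ 1.7721e+02  6.0000e-02 -0.0000e+00] F [ 0.4 -0.6 -0.6] w 0.0613 j [ 0.27  0.42 -0.31  0.84  0.    0.22]
mm,deg (array([ 0.1, -0.3,  3.6]), array([ 0.  , -0.06, -0.01]))
```

send_rows(deltas=[{"grip": 0, "translation": [0, 0, 0.0012], "twist": [0, 0, 0]}, {"grip": 0, "translation": [0, 0, 0.0025], "twist": [0, 0, 0]}, {"grip": 0, "translation": [0, 0, 0.0035], "twist": [0, 0, 0]}, {"grip": 0, "translation": [0, 0, 0.0035], "twist": [0, 0, 0]}])

```text
clock: 15.88
eef_pos: [0.4796, 0.1345, 0.0257]
tool_rot: [-0.024, 1.0, 0.0, -0.0]
ft_force: [-0.2, 0.1, -0.3]
grip_width: 0.0614
```

send_rows(deltas=[{"grip": 0, "translation": [0, 0, 0.0008], "twist": [0, 0, 0]}, {"grip": 0, "translation": [0, 0, 0.0015], "twist": [0, 0, 0]}, {"grip": 0, "translation": [0, 0, 0.0015], "twist": [0, 0, 0]}])

```text
clock: 16.25
eef_pos: [0.4798, 0.1345, 0.0246]
tool_rot: [-0.024, 1.0, 0.0, -0.0]
ft_force: [-1.8, -0.6, 4.2]
grip_width: 0.0609
```

Contact at 4 N. Releasing and backing up.

send_rows(deltas=[{"grip": 0.85, "translation": [0, 0, 0], "twist": [0, 0, 0]}, {"grip": 0.9, "translation": [0, 0, 0], "twist": [0, 0, 0]}, {"grip": 0.9, "translation": [0, 0, 0], "twist": [0, 0, 0]}, {"grip": 0.9, "translation": [0, 0, -0.01], "twist": [0, 0, 0]}, {"grip": 1, "translation": [0, 0, -0.03], "twist": [0, 0, 0]}])

```text
clock: 16.88
eef_pos: [0.4791, 0.1343, 0.0546]
tool_rot: [-0.024, 1.0, -0.0, -0.001]
ft_force: [0.5, 0.1, -0.1]
grip_width: 0.0855
```

send_rows(deltas=[{"grip": 1, "translation": [0, 0, -0.04], "twist": [0, 0, 0]}, {"grip": 1, "translation": [0, 0, -0.09], "twist": [0, 0, 0]}, {"grip": 1, "translation": [-0.02, 0, -0.14], "twist": [0, 0, 0]}, {"grip": 1, "translation": [-0.05, 0, -0.19], "twist": [0, 0, 0]}, {"grip": 1, "translation": [-0.07, 0, -0.21], "twist": [0, 0, 0]}])

```text
clock: 17.5
eef_pos: [0.5517, 0.1381, 0.2693]
tool_rot: [-0.024, 1.0, 0.001, 0.002]
ft_force: [1.1, -0.6, -0.3]
grip_width: 0.0851
```

```bash
python3 - <<'E'
from m import *
w=camera("wrist");cv2.imwrite("pics/w8.png",w["color"]);pickle.dump(w,open("w8.pkl","wb"))
tan=lambda h,im:(h[...,0]>=10)&(h[...,1]>95)&(h[...,2]>60)&(h[...,0]<30)
E
python3 g.py
```

```text
t 17.55 p [0.5542 0.1383 0.2702] eul [ 1.7725e+02 -5.0000e-01 -8.0000e-02] F [3.6 0.7 1.8] w 0.0858 j [ 0.24  0.37  0.28  1.48 -0.    0.2 ]
```

View pics/w8.png

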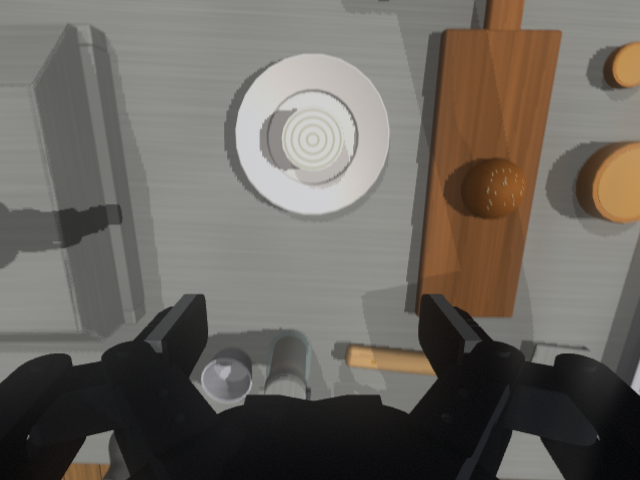

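```bash
python3 - <<'E'
from m import *
w=pickle.load(open("w8.pkl","rb"))
f=lambda h,im:(h[...,2]>165)
r=topell(w,f,(225,45,398,222),.016);print(r[1])
print("onion",onz(w,312.5,139.5,.037),"expected bun px",proj(w,[.4803,.1345,.037]))
a=cv2.resize(w["color"][45:225,225:400],None,fx=3.3,fy=3.3,interpolation=cv2.INTER_CUBIC);cv2.imwrite("pics/c8.png",a)
E
```

```text
(0.4796636700630188, 0.13457754254341125, 0.16665197908878326)
onion [0.48140712 0.13471596 0.037     ] expected bun px [312.34037238 138.36282706]
```

View pics/c8.png

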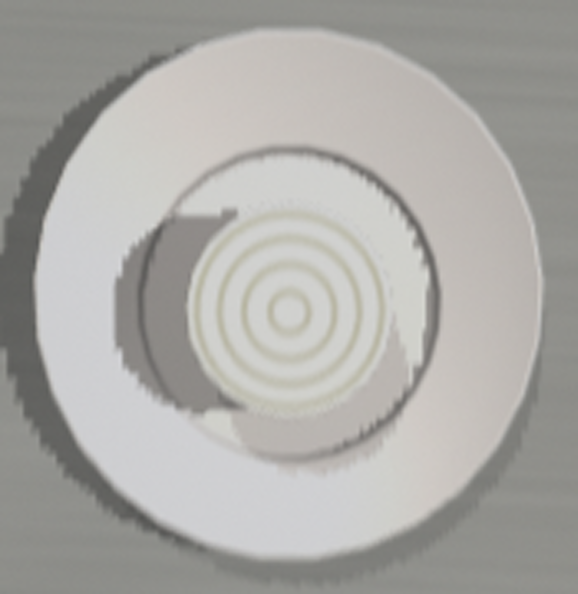

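Onion (0.481, 0.135), bun (0.480, 0.1345) and plate (0.480, 0.1346) are all within about 1.5 mm. Next is the cover, with the jaws across the bar: tool x along +y, tilted 45°.

```bash
cat > b.py <<'E'
from g import *
# tool for bar: yaw 90+phi, tilt forward th deg (z toward burner +x)
PHI=3.7
def btool(th,phi=PHI): return tool(90+phi)*Rot.from_euler('x',-th,degrees=True)
def show(p,th,phi=PHI):
    o=bot.get_obs();E=(btool(0,phi).inv()*Rot.from_quat(o["tool_rot"])).as_euler('ZYX',degrees=True)
    print("t",round(o["clock"],2),"p",np.round(o["eef_pos"],4),"tilt",-E[2].round(2),"yaw,pitch err",E[:2].round(2),"F",np.round(o["ft_force"],1),"T",np.round(o["ft_torque"],2),"w",round(o["grip_width"],4),"j",np.round(o["joint_pos"],2))
    print(rel(p,btool(th,phi)))
if __name__=="__main__":
    a=[float(x) for x in sys.argv[1:]];show(a[:3],a[3])
E
python3 b.py .34 -.22 .25 0
```

```text
t 17.55 p [0.5542 0.1383 0.2702] tilt 0.08 yaw,pitch err [-89.05  -0.5 ] F [3.6 0.7 1.8] T [ 0.08 -0.22 -0.02] w 0.0858 j [ 0.24  0.37  0.28  1.48 -0.    0.2 ]
(array([ 231.3, -347.6,   17.7]), array([ 0.45,  0.33, 89.05]))
```

send_rows(deltas=[{"grip": 1, "translation": [0.03, -0.04, 0], "twist": [0, 0, 10]}, {"grip": 1, "translation": [0.06, -0.085, 0], "twist": [0, 0, 20]}, {"grip": 1, "translation": [0.09, -0.13, 0], "twist": [0, 0, 30]}, {"grip": 1, "translation": [0.115, -0.17, 0], "twist": [0, 0, 40]}, {"grip": 1, "translation": [0.14, -0.21, 0], "twist": [0, 0, 50]}])

```text
clock: 18.18
eef_pos: [0.4228, -0.0792, 0.2686]
tool_rot: [0.403, 0.915, 0.003, 0.003]
ft_force: [-0.0, -0.0, -0.7]
grip_width: 0.0852
```

```bash
python3 b.py .33 -.22 .27 20
```

```text
t 18.18 p [ 0.4228 -0.0792  0.2686] tilt 0.43 yaw,pitch err [-38.73  -0.25] F [-0.  -0.  -0.7] T [-0.01 -0.03  0.  ] w 0.0852 j [-0.19  0.08 -0.09  1.39  0.    0.64]
(array([ -41.4, -163.5,   -2.4]), array([-18.74,  -6.66,  38.34]))
```

send_rows(deltas=[{"grip": 1, "translation": [-0.008, -0.032, 0], "twist": [-3.7, -1.3, 7.6]}, {"grip": 1, "translation": [-0.016, -0.065, 0], "twist": [-7.4, -2.6, 15.2]}, {"grip": 1, "translation": [-0.024, -0.098, 0], "twist": [-11, -3.9, 23]}, {"grip": 0.6, "translation": [-0.033, -0.13, 0], "twist": [-15, -5.2, 30.6]}, {"grip": 0.6, "translation": [-0.041, -0.163, 0], "twist": [-18.7, -6.6, 38.3]}])

```text
clock: 18.8
eef_pos: [0.3289, -0.2197, 0.2674]
tool_rot: [0.675, 0.717, 0.127, 0.119]
ft_force: [0.5, -0.6, 0.0]
grip_width: 0.0526
```

```bash
python3 b.py .335 -.266 .185 45
```

```text
t 18.8 p [ 0.3289 -0.2197  0.2674] tilt 20.07 yaw,pitch err [0.2  0.06] F [ 0.5 -0.6  0. ] T [-0.07  0.34 -0.02] w 0.0526 j [-0.79 -0.18 -0.39  1.12  0.26  0.75]
(array([-46.7, -25.2,  78.5]), array([-24.93,   0.06,  -0.2 ]))
```

send_rows(deltas=[{"grip": 0.6, "translation": [-0.01, -0.005, 0.015], "twist": [-5, 0, 0]}, {"grip": 0.6, "translation": [-0.02, -0.01, 0.03], "twist": [-10, 0, 0]}, {"grip": 0.6, "translation": [-0.03, -0.015, 0.046], "twist": [-15, 0, 0]}, {"grip": 0.6, "translation": [-0.04, -0.02, 0.063], "twist": [-20, 0, -0.2]}, {"grip": 0.6, "translation": [-0.0467, -0.0252, 0.0785], "twist": [-24.9, 0, -0.2]}])

```text
clock: 19.42
eef_pos: [0.3345, -0.2658, 0.1846]
tool_rot: [0.632, 0.674, 0.279, 0.263]
ft_force: [0.2, -0.2, 0.3]
grip_width: 0.0512
```

```bash
python3 - <<'E'
from m import *
w=camera("wrist");cv2.imwrite("pics/w9.png",w["color"]);pickle.dump(w,open("w9.pkl","wb"))
s=camera("scene");cv2.imwrite("pics/s9.png",s["color"])
E
python3 b.py .3526 -.2662 .1535 45
```

```text
t 19.52 p [ 0.3327 -0.2639  0.1816] tilt 44.79 yaw,pitch err [0.21 0.37] F [-0.7  0.7 -0.7] T [-0.02  0.71  0.02] w 0.0516 j [-1.17 -0.08 -0.76  0.58  0.73  0.47]
(array([-3.7, -5.8, 33.8]), array([-0.21, -0.11, -0.41]))
```

View pics/w9.png

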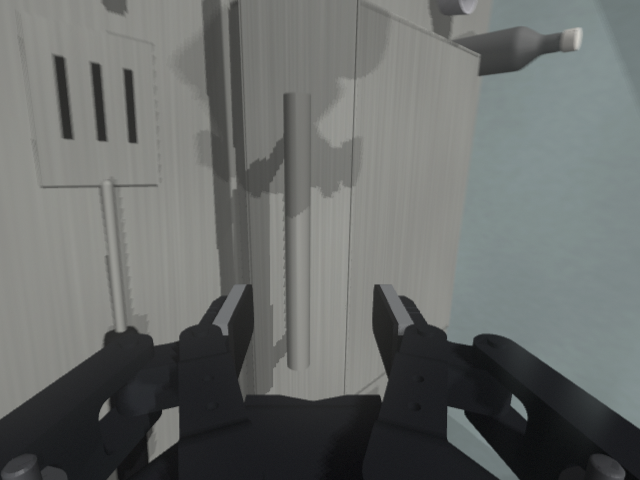

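View pics/s9.png

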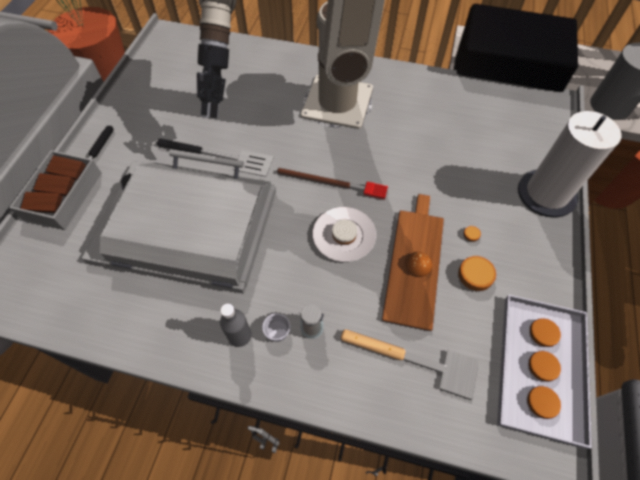

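The wrist view shows the bar vertical from (297,93) to (298,368), slightly left of the finger midline at column 314 and parallel to the pads.

```bash
python3 - <<'E'
from m import *
w=pickle.load(open("w9.pkl","rb"));d=pickle.load(open("side0.pkl","rb"));s=pickle.load(open("scene0.pkl","rb"))
A=onz(w,297,94,.104);B=onz(w,298.5,369,.104);print(A,B,np.linalg.norm(A-B),(A+B)/2,np.degrees(np.arctan2(-(A-B)[0],(A-B)[1])))
def tri(*obs):
    M=np.zeros((3,3));b=np.zeros(3)
    for c,p in obs:
        o,v=ray(c,*p);P=np.eye(3)-np.outer(v,v);M+=P;b+=P@o
    return np.linalg.solve(M,b)
a=tri((w,(297,94)),(s,(242.8,164.4)),(d,(388,177)));b=tri((w,(298.5,369)),(s,(168.9,153.6)),(d,(387.5,138)))
print(a,b,(a+b)/2,np.linalg.norm(a-b))
E
```

```text
[ 0.39589802 -0.16372408  0.104     ] [ 0.40758983 -0.36928138  0.104     ] 0.20588953443135205 [ 0.40174392 -0.26650273  0.104     ] 3.2553965532544256
[ 0.39635566 -0.16260967  0.10237751] [ 0.4069097  -0.36846958  0.10172042] [ 0.40163268 -0.26553962  0.10204897] 0.20613131465852952
```

Bar midpoint (0.402, -0.2655, 0.104), yaw 3.4°, agreeing with the earlier estimate. Approaching.

```bash
sed -i 's/PHI=3.7/PHI=3.5/' b.py; python3 b.py .4152 -.2647 .0905 45
```

```text
t 19.52 p [ 0.3327 -0.2639  0.1816] tilt 44.79 yaw,pitch err [0.01 0.37] F [-0.7  0.7 -0.7] T [-0.02  0.71  0.02] w 0.0516 j [-1.17 -0.08 -0.76  0.58  0.73  0.47]
(array([ -6.4,  -5.8, 122.6]), array([-0.21, -0.26, -0.27]))
```

send_rows(deltas=[{"grip": 0.6, "translation": [-0.003, -0.004, 0.015], "twist": [-0.2, -0.2, -0.2]}, {"grip": 0.6, "translation": [-0.006, -0.0058, 0.032], "twist": [-0.2, -0.3, -0.3]}, {"grip": 0.6, "translation": [-0.006, -0.0058, 0.05], "twist": [-0.2, -0.3, -0.3]}, {"grip": 0.6, "translation": [-0.006, -0.0058, 0.064], "twist": [-0.2, -0.3, -0.3]}, {"grip": 0.6, "translation": [-0.006, -0.0058, 0.072], "twist": [-0.2, -0.3, -0.3]}])

```text
clock: 20.15
eef_pos: [0.3804, -0.2664, 0.1268]
tool_rot: [0.633, 0.674, 0.278, 0.262]
ft_force: [0.5, 0.1, -0.7]
grip_width: 0.0514
```

```bash
python3 - <<'E'
from m import *
w=camera("wrist");cv2.imwrite("pics/w10.png",w["color"]);pickle.dump(w,open("w10.pkl","wb"))
d=camera("side");cv2.imwrite("pics/d10.png",cv2.resize(d["color"][80:240,250:490],None,fx=3,fy=3,interpolation=cv2.INTER_CUBIC))
E
python3 b.py .4152 -.2647 .0905 45
```

```text
t 20.25 p [ 0.3801 -0.2662  0.1265] tilt 44.96 yaw,pitch err [-0.07 -0.06] F [ 0.5  0.4 -0.2] T [-0.07  0.66  0.03] w 0.0511 j [-1.03  0.06 -0.83  0.25  0.68  0.63]
(array([-0.6, -0.6, 50.3]), array([-0.04, -0.01,  0.09]))
```

View pics/w10.png

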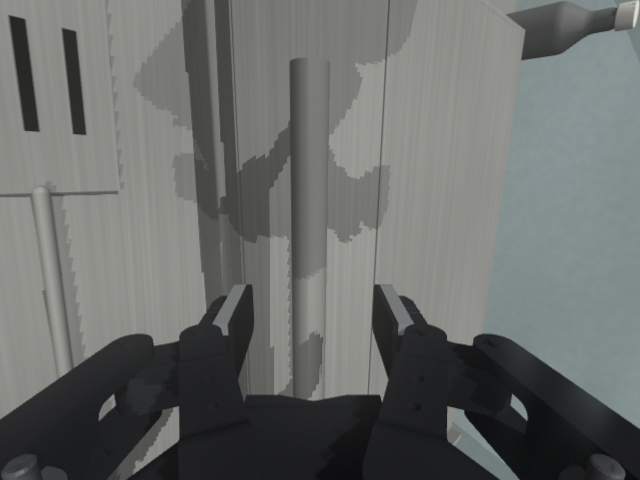

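View pics/d10.png

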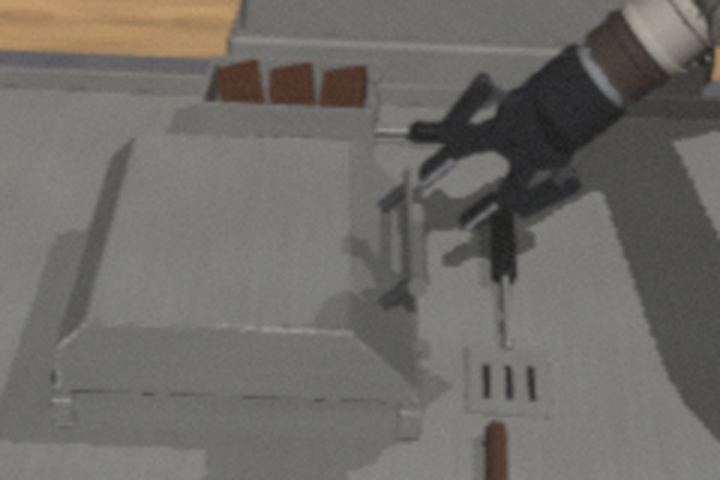

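The bar (columns 291–328) lies between the pads (251–374). Advancing 50 mm in steps.

send_rows(deltas=[{"grip": 0.6, "translation": [-0.0006, -0.0006, 0.012], "twist": [0, 0, 0]}, {"grip": 0.6, "translation": [-0.0006, -0.0006, 0.024], "twist": [0, 0, 0]}, {"grip": 0.6, "translation": [-0.0006, -0.0006, 0.036], "twist": [0, 0, 0]}, {"grip": 0.6, "translation": [-0.0006, -0.0006, 0.046], "twist": [0, 0, 0]}, {"grip": 0.6, "translation": [-0.0006, -0.0006, 0.05], "twist": [0, 0, 0]}])

```text
clock: 20.88
eef_pos: [0.4152, -0.2648, 0.0909]
tool_rot: [0.632, 0.674, 0.278, 0.262]
ft_force: [0.1, 1.0, -0.5]
grip_width: 0.0512
```

```bash
python3 - <<'E'
from m import *
w=camera("wrist");cv2.imwrite("pics/w11.png",w["color"])
E
python3 b.py .4152 -.2647 .0905 45
```

```text
t 20.93 p [ 0.4152 -0.2647  0.0908] tilt 44.95 yaw,pitch err [-0.09 -0.06] F [ 0.7 -0.1  0.5] T [-0.05  0.68  0.02] w 0.0512 j [-0.94  0.18 -0.85  0.05  0.64  0.73]
(array([ 0. , -0.2,  0.2]), array([-0.05, -0.02,  0.11]))
```

View pics/w11.png

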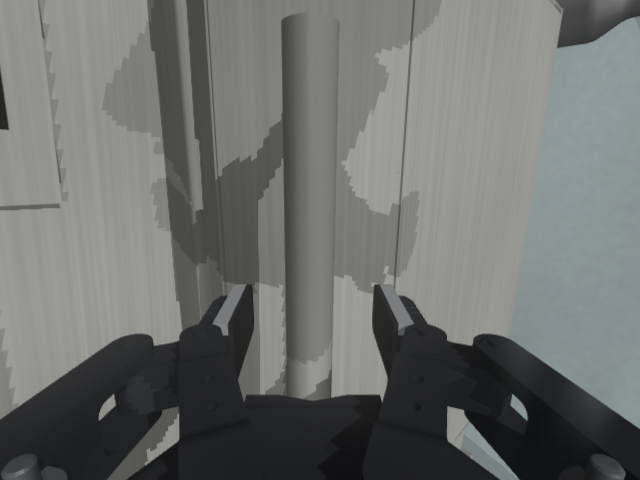

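Bar centred. Closing on it.

send_rows(deltas=[{"grip": 0, "translation": [0, 0, 0], "twist": [0, 0, 0]}, {"grip": 0, "translation": [0, 0, 0], "twist": [0, 0, 0]}, {"grip": 0, "translation": [0, 0, 0], "twist": [0, 0, 0]}, {"grip": 0, "translation": [0, 0, 0], "twist": [0, 0, 0]}, {"grip": 0, "translation": [0, 0, 0], "twist": [0, 0, 0]}])

```text
clock: 21.55
eef_pos: [0.4142, -0.265, 0.09]
tool_rot: [0.633, 0.673, 0.277, 0.262]
ft_force: [-4.1, -3.0, -2.9]
grip_width: 0.0163
```

```bash
python3 b.py .4152 -.2647 .0905 45
```

```text
t 21.55 p [ 0.4142 -0.265   0.09  ] tilt 44.81 yaw,pitch err [ 0.03 -0.05] F [-4.1 -3.  -2.9] T [-0.41  1.78 -0.41] w 0.0163 j [-0.95  0.18 -0.85  0.05  0.64  0.73]
(array([0.2, 1.1, 0.3]), array([-0.19,  0.05,  0.02]))
```

The bar is gripped (16.3 mm). Now I compute the arc about the hinge.

```bash
cat > arc.py <<'E'
from b import *
ph=np.radians(3.5);X=np.array([np.cos(ph),np.sin(ph),0])
H=np.array([.4015,-.2655,.104])+.308*X-np.array([0,0,.070])
v0=np.array([-.308+.019*.7071,.070-.019*.7071]);A0=np.degrees(np.arctan2(v0[1],-v0[0]));R0=np.hypot(*v0)
def ang():
    o=bot.get_obs();g=o["eef_pos"]-H;x=g@X
    return np.degrees(np.arctan2(g[2],-x))-A0,np.hypot(x,g[2])-R0
def tcp(a,ylat):
    t=np.radians(a+A0);return H+X*(-R0*np.cos(t))+np.array([0,0,R0*np.sin(t)])+ylat
if __name__=="__main__":
    o=bot.get_obs();Y=np.array([-X[1],X[0],0]);ylat=Y*((o["eef_pos"]-H)@Y)
    a,dr=ang();print("angle",a.round(2),"dr mm",(dr*1000).round(1),"lat",(o["eef_pos"]-H)@Y)
    step=float(sys.argv[1])
    tgt=[float(x) for x in sys.argv[2:]]
    show(tcp(tgt[-1],ylat),45-tgt[-1])
    for t in tgt:
        print(t,*[x.tolist() for x in rel(tcp(t,ylat),btool(45-t))])
E
python3 arc.py 0 1 2.5 4.5 6.5 8.5
```

```text
angle -0.13 dr mm 0.6 lat -0.00027269858366336084
t 21.55 p [ 0.4142 -0.265   0.09  ] tilt 44.81 yaw,pitch err [ 0.03 -0.05] F [-4.1 -3.  -2.9] T [-0.41  1.78 -0.41] w 0.0163 j [-0.95  0.18 -0.85  0.05  0.64  0.73]
(array([ -0. ,  39.4, -22.2]), array([8.31, 0.05, 0.01]))
1.0 [-0.0, 5.2, -2.8] [0.81, 0.05, 0.01]
2.5 [-0.0, 11.9, -7.1] [2.31, 0.05, 0.01]
4.5 [-0.0, 20.8, -12.4] [4.31, 0.05, 0.01]
6.5 [-0.0, 30.0, -17.5] [6.31, 0.05, 0.01]
8.5 [-0.0, 39.4, -22.2] [8.31, 0.05, 0.01]
```

send_rows(deltas=[{"grip": 0, "translation": [0, 0.005, -0.0028], "twist": [0.8, 0, 0]}, {"grip": 0, "translation": [0, 0.012, -0.0071], "twist": [2.3, 0, 0]}, {"grip": 0, "translation": [0, 0.0208, -0.0124], "twist": [4.3, 0, 0]}, {"grip": 0, "translation": [0, 0.03, -0.0175], "twist": [6.3, 0, 0]}, {"grip": 0, "translation": [0, 0.0394, -0.0222], "twist": [8.3, 0, 0]}])

```text
clock: 22.18
eef_pos: [0.4258, -0.2644, 0.1331]
tool_rot: [0.652, 0.692, 0.227, 0.214]
ft_force: [0.4, -4.5, -6.8]
grip_width: 0.0159
```

```bash
python3 arc.py 0 10.5 12.5 14.5 16.5 18.5
```

```text
angle 8.39 dr mm 0.6 lat -0.0003806719881758858
t 22.18 p [ 0.4258 -0.2644  0.1331] tilt 36.34 yaw,pitch err [ 0.1  -0.05] F [ 0.4 -4.5 -6.8] T [-0.65  1.05 -0.45] w 0.0159 j [-0.84  0.07 -0.68  0.38  0.48  0.78]
(array([  0. ,  46.4, -25.4]), array([ 9.84,  0.09, -0.06]))
10.5 [-0.0, 9.6, -5.6] [1.84, 0.1, -0.06]
12.5 [-0.0, 18.5, -11.0] [3.84, 0.1, -0.06]
14.5 [-0.0, 27.6, -16.1] [5.84, 0.09, -0.06]
16.5 [-0.0, 36.9, -20.9] [7.84, 0.09, -0.06]
18.5 [0.0, 46.4, -25.4] [9.84, 0.09, -0.06]
```

The cover follows cleanly at about 7 N. Continuing.

send_rows(deltas=[{"grip": 0, "translation": [0, 0.0096, -0.0056], "twist": [1.9, 0, 0]}, {"grip": 0, "translation": [0, 0.0185, -0.011], "twist": [3.9, 0, 0]}, {"grip": 0, "translation": [0, 0.0276, -0.0161], "twist": [5.9, 0, 0]}, {"grip": 0, "translation": [0, 0.0369, -0.0209], "twist": [7.9, 0, 0]}, {"grip": 0, "translation": [0, 0.0464, -0.0254], "twist": [9.9, 0, 0]}])

```text
clock: 22.8
eef_pos: [0.4472, -0.2632, 0.1806]
tool_rot: [0.668, 0.708, 0.165, 0.156]
ft_force: [-0.8, -4.2, -5.3]
grip_width: 0.0163
```

```bash
python3 arc.py 0 20.5 22.5 24.5 26.5 28.5
```

```text
angle 18.34 dr mm 0.5 lat -0.0004890509231610865
t 22.8 p [ 0.4472 -0.2632  0.1806] tilt 26.26 yaw,pitch err [ 0.17 -0.04] F [-0.8 -4.2 -5.3] T [-0.7   0.94 -0.27] w 0.0163 j [-0.71  0.07 -0.44  0.72  0.31  0.85]
(array([  0.1,  46.5, -25.7]), array([ 9.76,  0.1 , -0.14]))
20.5 [0.0, 9.7, -5.8] [1.76, 0.11, -0.13]
22.5 [0.0, 18.6, -11.3] [3.76, 0.11, -0.14]
24.5 [0.0, 27.8, -16.4] [5.76, 0.11, -0.14]
26.5 [0.0, 37.1, -21.2] [7.76, 0.1, -0.14]
28.5 [0.1, 46.5, -25.7] [9.76, 0.1, -0.14]
```

send_rows(deltas=[{"grip": 0, "translation": [0, 0.0097, -0.0058], "twist": [1.8, 0, 0]}, {"grip": 0, "translation": [0, 0.0186, -0.0113], "twist": [3.8, 0, -0.1]}, {"grip": 0, "translation": [0, 0.0278, -0.0164], "twist": [5.8, 0.1, -0.1]}, {"grip": 0, "translation": [0, 0.0371, -0.0212], "twist": [7.8, 0.1, -0.1]}, {"grip": 0, "translation": [0, 0.0465, -0.0257], "twist": [9.8, 0.1, -0.1]}])

```text
clock: 23.42
eef_pos: [0.4767, -0.2615, 0.2239]
tool_rot: [0.679, 0.72, 0.103, 0.097]
ft_force: [-1.6, -3.4, -3.0]
grip_width: 0.0163
```

```bash
python3 arc.py 0 30.5 32.5 34.5 36.5 38.5
```

```text
angle 28.34 dr mm 0.4 lat -0.0006366941210628033
t 23.43 p [ 0.4767 -0.2615  0.2239] tilt 16.3 yaw,pitch err [0.09 0.03] F [-1.6 -3.4 -3. ] T [-0.67  0.82 -0.24] w 0.0163 j [-0.6   0.16 -0.16  1.03  0.17  0.93]
(array([  0.1,  46.5, -25.8]), array([ 9.8 , -0.02, -0.1 ]))
30.5 [0.0, 9.6, -5.9] [1.8, -0.01, -0.1]
32.5 [0.0, 18.6, -11.3] [3.8, -0.01, -0.1]
34.5 [0.0, 27.7, -16.5] [5.8, -0.01, -0.1]
36.5 [0.1, 37.0, -21.3] [7.8, -0.01, -0.1]
38.5 [0.1, 46.5, -25.8] [9.8, -0.02, -0.1]
```

send_rows(deltas=[{"grip": 0, "translation": [0, 0.0096, -0.0059], "twist": [1.8, 0, 0]}, {"grip": 0, "translation": [0, 0.0186, -0.0113], "twist": [3.8, 0, -0.1]}, {"grip": 0, "translation": [0, 0.0277, -0.0165], "twist": [5.8, 0, -0.1]}, {"grip": 0, "translation": [0, 0.037, -0.0213], "twist": [7.8, 0, -0.1]}, {"grip": 0, "translation": [0, 0.0465, -0.0258], "twist": [9.8, 0, -0.1]}])

```text
clock: 24.05
eef_pos: [0.5134, -0.2595, 0.2614]
tool_rot: [0.684, 0.727, 0.041, 0.038]
ft_force: [-2.6, -3.4, -2.4]
grip_width: 0.0161
```

```bash
python3 arc.py 0 40 41.5 43 44.2 45
```

```text
angle 38.39 dr mm 0.2 lat -0.0008406925834110269
t 24.05 p [ 0.5134 -0.2595  0.2614] tilt 6.35 yaw,pitch err [0.04 0.04] F [-2.6 -3.4 -2.4] T [-0.52  0.61 -0.12] w 0.0161 j [-0.5   0.31  0.16  1.34  0.06  1.01]
(array([  0. ,  29.8, -17.7]), array([ 6.35, -0.04, -0.05]))
40.0 [0.0, 7.2, -4.5] [1.35, -0.04, -0.05]
41.5 [0.0, 13.8, -8.6] [2.85, -0.04, -0.05]
43.0 [0.0, 20.6, -12.6] [4.35, -0.04, -0.05]
44.2 [0.0, 26.1, -15.7] [5.55, -0.04, -0.05]
45.0 [0.0, 29.8, -17.7] [6.35, -0.04, -0.05]
```

send_rows(deltas=[{"grip": 0, "translation": [0, 0.0072, -0.0045], "twist": [1.4, 0, 0]}, {"grip": 0, "translation": [0, 0.0138, -0.0086], "twist": [2.9, 0, 0]}, {"grip": 0, "translation": [0, 0.0206, -0.0126], "twist": [4.4, 0, 0]}, {"grip": 0, "translation": [0, 0.0261, -0.0157], "twist": [5.6, 0, 0]}, {"grip": 0, "translation": [0, 0.0298, -0.0177], "twist": [6.4, 0, 0]}])

```text
clock: 24.68
eef_pos: [0.5409, -0.258, 0.2823]
tool_rot: [0.686, 0.728, -0.0, -0.001]
ft_force: [-2.5, -1.8, 0.6]
grip_width: 0.0161
```

send_rows(deltas=[{"grip": 0, "translation": [0, 0, 0], "twist": [0, 0, 0]}, {"grip": 0, "translation": [0, 0, 0], "twist": [0, 0, 0]}])

```text
clock: 24.92
eef_pos: [0.5407, -0.258, 0.2822]
tool_rot: [0.686, 0.728, -0.0, -0.001]
ft_force: [-3.2, -1.8, -0.5]
grip_width: 0.0163
```

```bash
python3 arc.py 0 45; python3 - <<'E'
from m import *
for n in("wrist","side","scene"):
    w=camera(n);cv2.imwrite(f"pics/{n}12.png",w["color"]);pickle.dump(w,open(f"{n}12.pkl","wb"))
E
```

```text
angle 44.94 dr mm 0.1 lat -0.0010261513200217744
t 24.93 p [ 0.5407 -0.258   0.2822] tilt -0.1 yaw,pitch err [0.08 0.08] F [-3.2 -1.8 -0.5] T [-0.35  0.53 -0.05] w 0.0163 j [-0.45  0.44  0.41  1.55  0.    1.07]
(array([ 0. ,  0.3, -0.1]), array([-0.1 , -0.08, -0.08]))
45.0 [0.0, 0.3, -0.1] [-0.1, -0.08, -0.08]
```

View pics/side12.png

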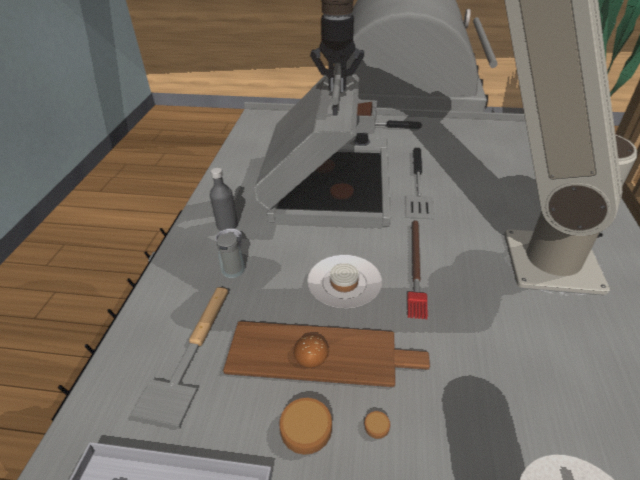

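View pics/wrist12.png

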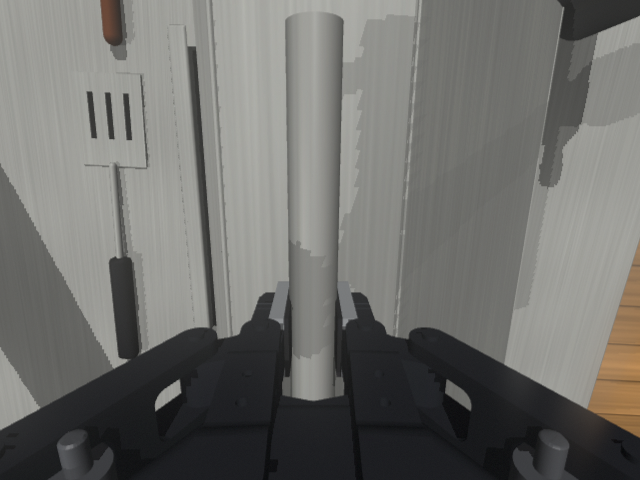

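View pics/scene12.png

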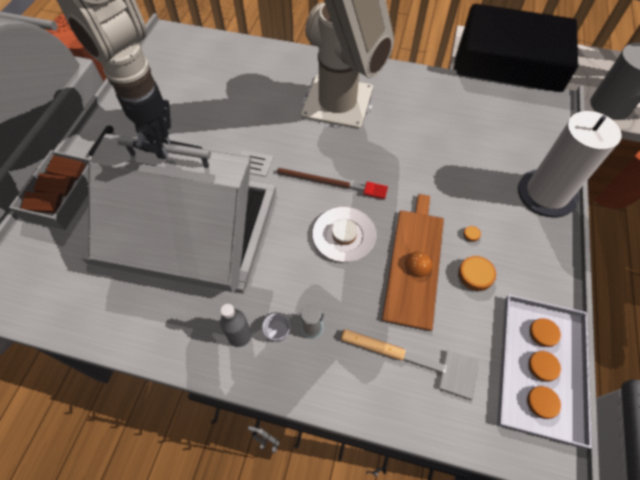

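The cover is up and the hand is on the bar. In the side view the lid edge runs from about (268,205) to (357,133). The plate stack at (344,279) and the other things look undisturbed. I'll check the lid angle independently from the side image.

```bash
python3 - <<'E'
from m import *
d=pickle.load(open("side12.pkl","rb"))
cv2.imwrite("pics/c12.png",cv2.resize(d["color"][70:220,240:400],None,fx=4,fy=4,interpolation=cv2.INTER_CUBIC))
E
```

```text
(no output)
```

View pics/c12.png

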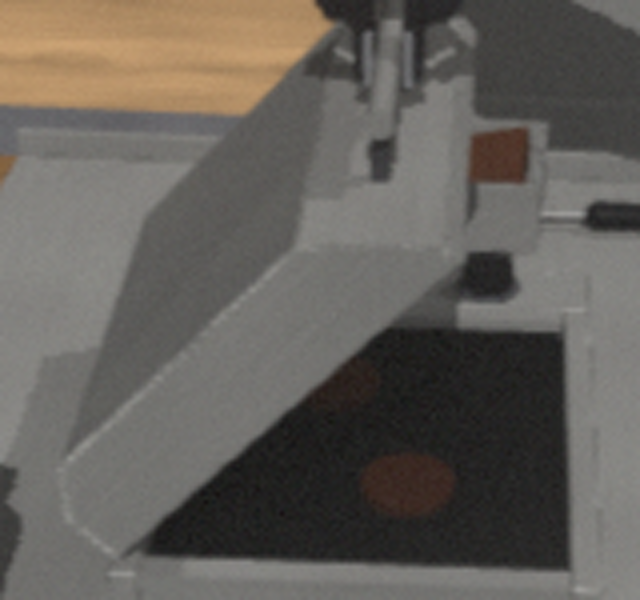

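```bash
python3 - <<'E'
from arc import *
import pickle
d=pickle.load(open("side12.pkl","rb"));Y=np.array([-X[1],X[0],0])
def onp(u,v):
    o,r=ray(d,240+u/4,70+v/4);t=((H-o)@Y+.17)/(r@Y);p=o+t*r-H;return np.array([p@X,p[2]])
def an(a,b):
    A,B=onp(*a),onp(*b);print(A.round(3),B.round(3),np.degrees(np.arctan2((B-A)[1],-(B-A)[0])),np.linalg.norm(A-B))
an((130,548),(458,264)); an((66,462),(298,250)); an((300,247),(455,247))
print(ang(),bot.get_obs()["clock"],bot.get_obs()["joint_vel"].round(3))
E
```

```text
[-0.01   0.007] [-0.216  0.215] 45.19212487984363 0.2931980172217747
[0.025 0.073] [-0.126  0.222] 44.729311172551185 0.2116906481888249
[-0.127  0.224] [-0.214  0.226] 1.2730638211405916 0.08752768520482937
(np.float64(44.93711393831793), np.float64(0.0001279107600277718)) 25.075 [-0.002  0.001  0.004  0.002 -0.001 -0.   ]
```

The image puts the lid at 44.7–45.2° and the hand position gives 44.9°, with the joints still. Handing in.

```bash
python3 -c "
from workcell import bot
print(bot.job_done());o=bot.get_obs();print(o['clock'],o['eef_pos'],o['grip_width'],o['ft_force'])"
```

```text
the job is handed in; nothing more can be done
None
the job is handed in; nothing more can be done
```

The bun is ready on the plate and the cover is held at 45° with the hand gripping the bar; I handed the job in at about 25 s of the 72 s allowed.

- **Bun and onion:** The flat bottom half of the bun (the middle-sized one, from the board) is in the middle of the plate. The onion slice is on top of it. The wrist camera put the plate, bun and onion centres within about 2 mm of each other. The domed top stayed on the board.
- **Cover:** The side picture put the lid edges at 44.7° and 45.2°, and the hand's position about the hinge gave 44.9°. The joint speeds were close to zero, and the gripper stayed at 16.3 mm on the 18 mm bar.
- **Forces:** The highest wrist reading I saw was about 10 N, when the bun touched the plate.
- **Other things on the shelf:** They looked undisturbed in the last pictures; I did not measure each one.

No check failed. One image reading was rougher: the lid's front-face edge came out 1.3° off level, over a short 9 cm edge. The system reports no verdict, and after handing in I could no longer read the robot's state.

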